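Take a reading with the top-heavy swinging gauge and park it in the other fork

TASK

Take the depth gauge carrier by its wooden handle, draw it out of its fork toward the robot, and hold it in the air with its pivot over the white clamshell blank for five seconds, keeping the gauge's swinging top-heavy column upright by moving the carrier under it. Then park the carrier gently on the other, empty dock, with the column standing between that dock's prongs, and let go. The column must never fall over onto its stops, the gripper and arm must not touch it, and nothing else on the bench may be disturbed.

Things in the scene. Friction and masses are not known exactly. Their poses are not given: they have to be found in the camera images.
- carrier: Loose gauge carrier, 0.85 kg with its column, balancing about at its handle: an aluminium plate 325 x 70 x 10 mm. Origin: on the plate's underside, below the centre of the handle. x points along the plate to the column end (away from the robot), y left, z up; the plate runs from x = -140 to 185 mm. A dark steel ballast block 50 x 66 x 50 mm sits on it at x = -112 mm.
- handle (a point): Centre of the carrier's wooden handle, at the carrier's origin, 48 mm above the plate's underside: an upright block 60 mm (x) by 24 mm (y), its top 65 mm above the underside. Grip it from above across the 24 mm, tool about here.
- column: Top-heavy swinging column: steel rod of 12 mm diameter, dial head above, brass counterweight (40 mm across) centred 60 mm below the pivot. Origin on the pivot axis, z up the column to the head, x parallel to the carrier's x. It swings only sideways, to the carrier's +y or -y, free up to stops at 0.30 rad; beyond 0.25 rad from vertical it counts as fallen. Do not touch it.
- pivot (a point): The column's pivot, 150 mm from the carrier's origin along its x and 100 mm above the underside, between two aluminium cheeks (34 mm wide, tops at 110 mm). It has a centring spring of 0.0225 N m/rad (zero with the column square to the plate) and damping 0.0004 N m s/rad. Gravity's 0.037 N m/rad is stronger: on a still carrier the column falls with a time constant of 0.45 s.
- head (a point): Centre of the round dial head (48 mm across, 24 mm thick), 170 mm above the pivot. Nominal column: 0.27 kg (true mass and inertia up to 6 percent off), centre of mass 13.9 mm above the pivot, inertia about the pivot axis 0.00298 kg m2. Accelerating the carrier sideways at 1 m/s2 turns the column the other way at about 1.26 rad/s2.
- dock_a: Dock on which the carrier stands at the start: fixed dark wood plate 340 x 110 x 8 mm, with a steel pillar (22 x 60 mm, 236 mm high) at its far end, x = 222 mm. Its origin (at bench level) and axes match those of a carrier parked on it, whose underside lies 8 mm above the origin.
- dock_a_fork (a point): Where the parked column's rod passes between dock_a's two prongs: 150 mm along the dock's x, 223 mm above the bench, 115 mm above the parked pivot. The prongs (14 mm high) reach from the pillar toward the robot: a slot 18 mm wide from the dock's x = 211 to 135 mm, then flared to a 72 mm mouth at x = 106 mm. The rod leans on a prong by up to 0.04 rad.
- dock_b: The other, empty dock, where the carrier must end; same shape, sizes and axes as dock_a, left or right of the tray. A carrier leaves and enters a dock along the dock's x through the mouth of the fork, raised some 5 to 40 mm off the plate.
- dock_b_fork (a point): The same point between the prongs of dock_b: the column's rod stands here when the carrier is properly parked.
- tray: Fixed black lacquered tray 130 x 90 mm with a 14 mm high rim, between the docks. Origin: centre of its underside.
- stone: White clamshell blank, a lens-shaped disc 40 mm across and 13 mm thick, lying loose in the tray. Origin: centre of its underside.
- whetstone: Grey whetting stone 180 x 60 x 25 mm, loose at the left near the robot; leave alone.
- bowl: Dark wooden bowl 120 mm wide, 75 mm high, loose at the left; leave alone.
- brush: Hand brush lying loose at the right; leave alone.
- jar: Jar 70 mm across, 90 mm high, loose at the far right; leave alone.
- felt_block: Grey felt block 90 x 60 x 35 mm, loose at the right; leave alone.

How it is judged:
On the way, in this order (a step that is already met when the one before it is completed fails the run):
1. held in the air, pivot over the clamshell blank, column upright, for 4 s (horizontal distance between pivot and stone below 0.045 m and height (world z) of pivot between 0.125 and 0.26 m and angle between column's own z axis and vertical below 0.13 rad), for 4 s.
2. carrier standing on the other dock, column between its prongs (x of pivot in the frame of dock_b between 0.128 and 0.172 m and y of pivot in the frame of dock_b between -0.017 and 0.017 m and z of pivot in the frame of dock_b between 0.1 and 0.114 m and angle between the x axis of carrier and the x axis of dock_b, either way round below 0.15 rad and angle between carrier's own z axis and vertical below 0.05 rad and angle between column's own z axis and vertical below 0.17 rad), for 0.2 s.
At the end, for the whole second after the job is handed in: The carrier rests flat on the other dock, its pivot within 22 mm along and 17 mm across of the parked place and its heading within 0.15 rad, the column between the prongs within 0.17 rad of vertical, all at rest and released (all of step 2 and linear speed of carrier below 0.02 m/s and angular speed of column below 0.15 rad/s); the robot touches nothing.
It fails at once if the column falls over to its stops (more than 0.25 rad from vertical) (angle between column's own z axis and vertical above 0.25 rad).
It fails at once if fingers or arm touch the swinging column (contact force between any of the fingers, the arm and column above 1 N).
It fails at once if the carrier is slammed down on the dock (contact force between carrier and dock_b above 60 N).
It fails at once if the clamshell blank is moved (distance of stone from where it was at the start of the episode above 0.015 m).
It fails at once if another thing on the bench is knocked about (distance of any of whetstone, bowl, brush, jar, felt_block from where it was at the start of the episode above 0.03 m).
It also fails if it takes over 72 s, if anything falls off the work surface, if the arm or the gripper's body presses on something with over 40 N, if the wrist force passes 120 N, or if a joint passes its speed limit or range.

ROBOT

A 6-joint arm with a two-finger parallel gripper is mounted at the origin on the work surface. World frame = base frame: x ahead of the robot, y to its left, z up, the work surface at z = 0. Lengths are in m, angles in rad, forces in N, time in s.
With the tool pointing down it reaches from about 0.275 to 0.725 m from the base axis. Payload 5.6 kg.
Tool frame: the origin (TCP) lies at the very end of the fingers, on their centre line; the grasp point (between the pads) lies 19 mm behind it; z points along the fingers, y is the line along which they close (so a half turn about z gives the same grasp; the last joint's range is limited). The gripper opens to 85 mm and grips with 20 to 120 N. Pads are 22 mm wide; open, the fingers measure 114 mm over their backs; the gripper's body (76 mm by 85 mm) begins 54 mm behind the grasp point. The pads swing forward as they close: fully open they stand 13 mm farther back than shut.
Start: joints at [-1.023, 0.255, 0.108, 0, -1.424, -0.285], TCP at [0.143, -0.531, 0.231] pointing down, gripper open.
Joint ranges: [-2.95, 2.95], [-1.21, 1.97], [-1.09, 1.5], [-2.87, 1.71], [-2.94, -0.07], [-3.05, 3.05]. Speed limits (rad/s): [2.57, 2.57, 3.14, 3.14, 3.14, 3.14].

INTERFACE

Orientations are given as a unit quaternion [x, y, z, w].
In Python, from rig import sense, viewer, close_job gives the robot as it stands.
- The arm moves only by the tool apply_moves, never from a script. Its argument "rows" is a list of rows, each an object with "fingers": the closure, from -1 (fully open) to 1 (shut); "translation": the shift along the tool's x, y, z in m, a list of three; "angular": the turn, a rotation vector about the tool's x, y, z in degrees, a list of three. In form: [{"fingers": fingers, "translation": [tx, ty, tz], "angular": [rx, ry, rz]}, ...]. A call has exactly 8 rows; each row is the pose to reach, as a shift and turn from the pose commanded when the call began, along the tool's axes at that moment; what a row does not reach only later rows make up. A row lasts 1/12 s, in which the tool goes at most 41.7 mm and 7.16 degrees, less where a joint would pass 70% of its speed; a pose out of reach is approached as far as the arm can. A call with a gripper value outside its range is refused whole. The fingers move at their own pace and stop on an object; "force" is the grip in N (left out, the last holds). Time passes only in rows, so rows that repeat a pose let the fingers close, or fill a call up. It gives the time, the measured TCP pose, the force, the opening and the grip force at its end, in the units of the state.
- sense(): the state, without advancing time (a new reading comes with each control period).
- viewer.capture(name): name is "scene" or "top"; returns the picture (400x640x3 uint8, blue, green, red); there is no depth.
- viewer.camera_model(name): a dict with "mtx" (3x3 intrinsics, pixels), "k1" (the pictures are not rectified: a ray, as slopes to the right and down, at radius r is drawn at 1 + k1 r^2 times it, then the intrinsics apply), "R" (3x3) and "t" (3): a world point X has camera coordinates R X + t. Camera axes: x right, y down, z forward; pixel columns grow to the right and rows downward; lengths in m; the calibration is good to about 2 mm. A picture is of the moment at which its call begins. camera_model takes no time and is no camera call.
- close_job(): hands the job in; it is judged then, once.
The state is a dict: "time": time; "q": joint angles; "joint_velocities": joint speeds; "joint_torque": joint torques, N m; "position": TCP position; "ee_rot": TCP orientation; "wrist_force": force on the tool from outside, world axes, zero at the start; "torque": the same for the moment, N m; "finger_gap": opening from 0.0 (shut) to 1.0 (fully open); "grip_force": force on a finger pad.
Only numpy, scipy, OpenCV 4.12 (cv2) and the standard library are available. Lean on these libraries where they do the work, as an engineer would, in place of code of your own. Each camera call takes 0.05 s, during which the arm holds its last target. There are 200 camera calls.

## Working session

There is one attempt and no reset: what is moved stays moved. The work goes in short steps, Python scripts to look and compute and a tool call to move; the robot and the scene stay as the last step left them, time stands still between calls to the robot, and variables do not carry over. Pictures are saved under pics/ and viewed, at most 10 in all, crops included, and the job is handed in when it is done.

Besides the shell and the picture viewer there is one more tool, called after "Emit:" by a JSON object that holds its "fn" and its "kwargs". apply_moves: Moves the arm, as the interface text tells. Its arguments: {"type":"object","properties":{"rows":{"type":"array"},"force":{"type":"number"}},"required":["rows"]}

```bash
mkdir -p pics; ls
python3 - <<'E'
from rig import sense, viewer
import cv2
print(sense())
for n in("scene","top"):
    im=viewer.capture(n); cv2.imwrite(f"pics/{n}0.png",im)
    m=viewer.camera_model(n); print(n,m)
E
```

```text
pics
{'time': 0.0, 'q': array([-1.02341474e+00,  2.55796801e-01,  1.06975321e-01, -4.76959663e-04,
       -1.42389968e+00, -2.84590267e-01]), 'joint_velocities': array([-2.20008111e-04, -2.46672871e-04,  1.05294634e-03,  9.05827896e-05,
        1.49844240e-03,  4.16229774e-04]), 'joint_torque': array([-3.11026779e-04, -3.86632240e+01,  2.37940747e+01,  5.36516637e+00,
       -5.94921512e-03,  6.73312371e-06]), 'position': array([ 0.14279615, -0.53061713,  0.23035763]), 'ee_rot': array([-1.30983004e-01,  9.91384119e-01,  9.75654050e-04, -1.73142094e-04]), 'wrist_force': array([-0.25084625, -0.93060747, -0.36916902]), 'torque': array([ 0.03925539, -0.003545  ,  0.01988792]), 'grip_force': 0.0, 'finger_gap': 1.0026127922541157}
scene {'mtx': array([[374.46433232,   0.        , 312.217032  ],
       [  0.        , 374.46433232, 201.5716455 ],
       [  0.        ,   0.        ,   1.        ]]), 'k1': -0.00955175009311316, 'R': array([[ 0.27477895,  0.96129183,  0.02036031],
       [ 0.66881744, -0.17587816, -0.72232271],
       [-0.69078199,  0.21209641, -0.69125636]]), 't': array([-0.11063255, -0.21256472,  1.51542681])}
top {'mtx': array([[410.3657991 ,   0.        , 320.47958639],
       [  0.        , 410.3657991 , 194.94079853],
       [  0.        ,   0.        ,   1.        ]]), 'k1': -0.10773206770006563, 'R': array([[ 7.15786681e-03, -9.99974216e-01, -5.75703266e-04],
       [-9.93878395e-01, -7.05075717e-03, -1.10254355e-01],
       [ 1.10247453e-01,  1.36136503e-03, -9.93903238e-01]]), 't': array([0.00474033, 0.53598061, 1.4431223 ])}
```

View pics/scene0.png

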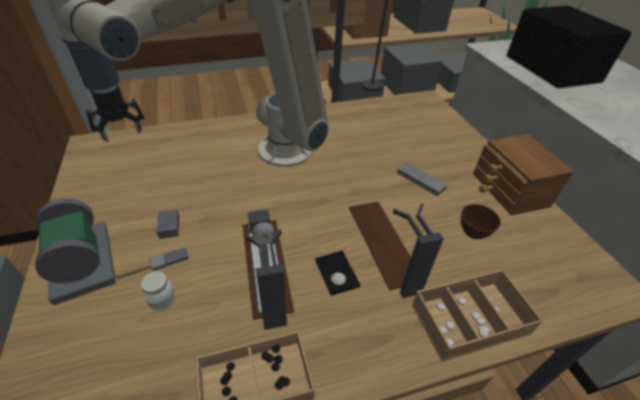

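View pics/top0.png

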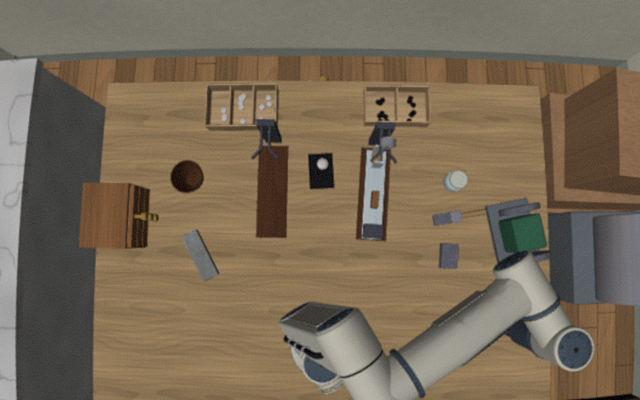

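Run:
```python
import cv2,numpy as np
t=cv2.imread("pics/top0.png");s=cv2.imread("pics/scene0.png")
a=cv2.resize(t[80:245,240:410],None,fx=3.6,fy=3.6,interpolation=cv2.INTER_CUBIC)
cv2.imwrite("pics/ctop.png",cv2.resize(t[100:250,240:420],None,fx=4,fy=4,interpolation=cv2.INTER_CUBIC))
cv2.imwrite("pics/cscene.png",cv2.resize(s[190:340,230:430],None,fx=4,fy=4,interpolation=cv2.INTER_CUBIC))
```

```text
(no output)
```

View pics/ctop.png

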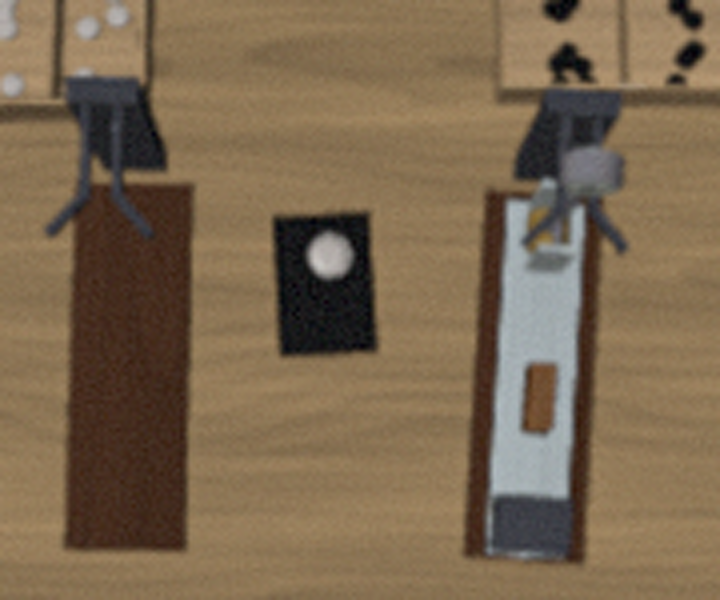

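View pics/cscene.png

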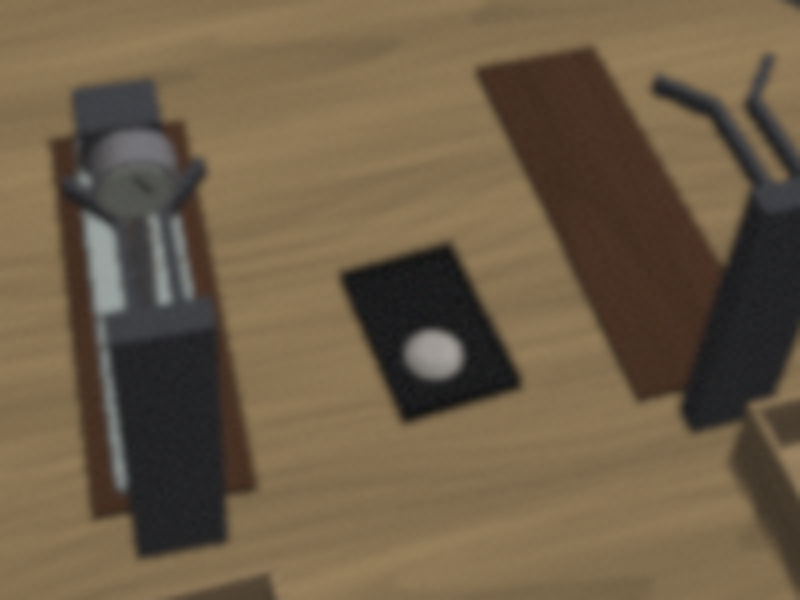

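```bash
cat > h.py <<'E'
import numpy as np, cv2, json
from scipy.optimize import least_squares
from scipy.spatial.transform import Rotation as Rot
CAM=json.load(open('cam.json')) if __import__('os').path.exists('cam.json') else None
def proj(n,X):
    m=CAM[n];X=np.atleast_2d(X);c=X@np.array(m['R']).T+m['t'];s=c[:,:2]/c[:,2:]
    s=s*(1+m['k1']*(s**2).sum(1,keepdims=True));K=np.array(m['mtx'])
    return s*[K[0,0],K[1,1]]+K[:2,2]
def dpt(p,L):  # pose (x,y,yaw), local points
    L=np.atleast_2d(L);c,s=np.cos(p[2]),np.sin(p[2])
    return np.c_[p[0]+c*L[:,0]-s*L[:,1],p[1]+s*L[:,0]+c*L[:,1],L[:,2]]
E
python3 - <<'E'
from rig import viewer
import json
json.dump({n:{k:(v.tolist() if hasattr(v,'tolist') else v) for k,v in viewer.camera_model(n).items()} for n in("scene","top")},open('cam.json','w'))
from h import *
T=lambda *p:(np.array(p)+.5)/4-.5+[240,100]
S=lambda *p:(np.array(p)+.5)/4-.5+[230,190]
def plate(x0,z=.008,L=.34,W=.055):return [[x0+L,W,z],[x0+L,-W,z],[x0,W,z],[x0,-W,z]]
tipz=.223
def dock(x0,tipped):
    return plate(x0)+[[.106,.040,.23],[.106,-.040,.23]]+[[.233,.03,.236],[.233,-.03,.236]]
obsT={'b':T((78,185),(193,185),(66,549),(186,549),(48,233),(150,235),(67,78),(137,78)),
 'a':T((488,192),(602,197),(465,557),(583,562),(527,243),(625,248),(547,92),(620,94))}
# scene: near -y, near +y
scn={'b':([3,2,1],S((477,68),(592,47),(640,398))),'a':([3,2,1,0],S((52,142),(184,124),(93,517),(255,488)))}
for k in 'ab':
    def f(p,cams='ts'):
        L=np.array(dock(p[3],0));W=dpt(p,L);r=[]
        if 't' in cams:r.append(proj('top',W)-obsT[k])
        if 's' in cams:i,o=scn[k];r.append(proj('scene',W[i])-o)
        return np.vstack(r).ravel()
    for c in('t','s','ts'):
        r=least_squares(f,[.4,.1,0,-.15],args=(c,),loss='soft_l1') if c!='s' else least_squares(lambda q:f([*q,x0],c),[.4,.1,0])
        x0=r.x[3] if c!='s' else x0
        print(k,c,r.x.round(4),f(r.x if c!='s' else [*r.x,x0],c).round(1))
# carrier
oc=T((530,363),(557,364),(550,433),(523,431),(505,198),(583,200),(488,552),(570,557))
L=np.array([[.03,.012,.073],[.03,-.012,.073],[-.03,-.012,.073],[-.03,.012,.073],[.185,.035,.018],[.185,-.035,.018],[-.14,.035,.018],[-.14,-.035,.018]])
r=least_squares(lambda p:(proj('top',dpt(p,L))-oc).ravel(),[.4,-.1,0]);print('carrier',r.x.round(4),r.fun.round(1))
for n,o in(('top',T(330,256)),('scene',S(434,354))):
    r=least_squares(lambda p:(proj(n,[p[0],p[1],.008])-o).ravel(),[.4,0]);print('stone',r.x.round(4))
E
```

```text
a t [ 0.5141 -0.1824 -0.0598 -0.1381] [-0.8 -0.9  0.3 -0.1 -0.3  0.1  0.6  0.8 -0.5  0.5  0.3  1.  -0.2 -1.3
  0.4 -0.4]
a s [ 0.5174 -0.1816 -0.0682] [-0.6 -0.8  0.4 -1.1 -0.7  0.7  0.9  0.4]
a ts [ 0.5141 -0.1818 -0.0639 -0.1365] [-0.7 -1.4  0.4 -0.5 -0.6 -0.4  0.3  0.4 -0.6  0.4  0.3  1.  -0.  -1.3
  0.6 -0.4 -1.  -1.1  0.  -1.4 -0.6  0.2  1.  -0.2]
b t [ 0.5215  0.1854 -0.0027 -0.1391] [-0.7 -0.8  0.2 -0.6 -0.2  0.4  0.2  0.8  0.1  0.5 -0.   0.2 -0.5 -0.4
  0.9 -0.3]
b s [ 0.5249  0.1865 -0.0033] [-0.6 -0.2  0.6 -0.6  0.1  0.5]
b ts [ 0.5215  0.1858 -0.0029 -0.1374] [-0.7 -1.2  0.1 -1.  -0.3 -0.   0.1  0.4 -0.   0.5 -0.1  0.2 -0.6 -0.4
  0.8 -0.3 -1.  -0.5  0.2 -0.9 -0.4  0.1]
carrier [ 0.5201 -0.1819 -0.0518] [-0.1 -0.6  0.  -0.5  1.  -0.6  0.9 -0.5 -0.1  0.3 -0.6  0.9 -0.1  0.6
 -1.1  0.5]
stone [0.6542 0.0034]
stone [0.6521 0.0049]
```

```bash
cat >> h.py <<'E'
# commanded pose kept in cmd.json: pos, rotation matrix
def getc():
    d=json.load(open('cmd.json'));return np.array(d['p']),np.array(d['R'])
def putc(p,R): json.dump({'p':list(map(float,p)),'R':np.array(R).tolist()},open('cmd.json','w'))
def toolR(yaw,lean=0,pitch=0):  # carrier axes: x=yaw dir; tool x=-cx, y=+cy, z=-cz ; lean>0: head toward +y
    C=Rot.from_euler('ZYX',[yaw,pitch,-lean]).as_matrix()
    return C@np.diag([-1,1,-1.])
def row(p,R,P,Q):  # shift/turn from commanded p,R to P,Q
    return (R.T@(np.array(P)-p)).round(4).tolist(), np.degrees(Rot.from_matrix(R.T@Q).as_rotvec()).round(2).tolist()
def apply(t,a):  # update commanded with last row numbers
    p,R=getc();putc(p+R@np.array(t),R@Rot.from_rotvec(np.radians(a)).as_matrix())
E
python3 - <<'E'
from h import *
from rig import sense
s=sense();putc(s['position'],Rot.from_quat(s['ee_rot']).as_matrix())
p,R=getc();Q=toolR(-.058)
print(row(p,R,[.519,-.182,.15],Q),row(p,R,[.519,-.182,.04],Q))
E
```

```text
([-0.4538, 0.2389, 0.0809], [0.1, -0.02, 18.38]) ([-0.4539, 0.2387, 0.1909], [0.1, -0.02, 18.38])
```

Emit:
{"fn": "apply_moves", "kwargs": {"rows": [{"fingers": -1, "translation": [-0.015, 0.008, 0], "angular": [0, 0, 0]}, {"fingers": -1, "translation": [-0.045, 0.024, 0], "angular": [0, 0, 0]}, {"fingers": -1, "translation": [-0.075, 0.04, 0], "angular": [0, 0, 0]}, {"fingers": -1, "translation": [-0.105, 0.056, 0], "angular": [0, 0, 0]}, {"fingers": -1, "translation": [-0.135, 0.072, 0], "angular": [0, 0, 0]}, {"fingers": -1, "translation": [-0.165, 0.088, 0], "angular": [0, 0, 0]}, {"fingers": -1, "translation": [-0.195, 0.104, 0], "angular": [0, 0, 0]}, {"fingers": -1, "translation": [-0.225, 0.12, 0], "angular": [0, 0, 0]}], "force": 100}}

```text
time: 0.77
position: [0.3297, -0.3552, 0.231]
ee_rot: [-0.131, 0.991, 0.0, -0.0]
wrist_force: [0.6, -1.3, -0.0]
finger_gap: 0.997
grip_force: 0.0
```

Emit:
{"fn": "apply_moves", "kwargs": {"rows": [{"fingers": -1, "translation": [-0.033, 0.017, 0.01], "angular": [0, 0, 3]}, {"fingers": -1, "translation": [-0.066, 0.035, 0.02], "angular": [0, 0, 6]}, {"fingers": -1, "translation": [-0.099, 0.052, 0.03], "angular": [0, 0, 9]}, {"fingers": -1, "translation": [-0.132, 0.07, 0.04], "angular": [0, 0, 12]}, {"fingers": -1, "translation": [-0.165, 0.087, 0.05], "angular": [0, 0, 15]}, {"fingers": -1, "translation": [-0.195, 0.102, 0.06], "angular": [0, 0, 17]}, {"fingers": -1, "translation": [-0.216, 0.113, 0.07], "angular": [0, 0, 18.4]}, {"fingers": -1, "translation": [-0.229, 0.119, 0.08], "angular": [0, 0, 18.4]}]}}

```text
time: 1.43
position: [0.5206, -0.1803, 0.15]
ee_rot: [0.029, 1.0, 0.0, -0.0]
wrist_force: [-0.9, -0.4, -0.6]
finger_gap: 0.999
grip_force: 0.0
```

Emit:
{"fn": "apply_moves", "kwargs": {"rows": [{"fingers": -1, "translation": [0, -0.0015, 0.015], "angular": [0, 0, 0]}, {"fingers": -1, "translation": [0, -0.0015, 0.035], "angular": [0, 0, 0]}, {"fingers": -1, "translation": [0, -0.0015, 0.055], "angular": [0, 0, 0]}, {"fingers": -1, "translation": [0, -0.0015, 0.075], "angular": [0, 0, 0]}, {"fingers": -1, "translation": [0, -0.0015, 0.092], "angular": [0, 0, 0]}, {"fingers": -1, "translation": [0, -0.0015, 0.103], "angular": [0, 0, 0]}, {"fingers": -1, "translation": [0, -0.0015, 0.11], "angular": [0, 0, 0]}, {"fingers": -1, "translation": [0, -0.0015, 0.11], "angular": [0, 0, 0]}]}}

```text
time: 2.1
position: [0.5177, -0.184, 0.0395]
ee_rot: [0.029, 1.0, 0.0, -0.002]
wrist_force: [-1.1, 0.0, 1.2]
finger_gap: 1.001
grip_force: 0.0
```

Run:
```python
from rig import viewer,sense
import cv2,numpy as np
print({k:np.round(v,3) for k,v in sense().items() if k in('position','wrist_force','torque')})
t=viewer.capture('top');s=viewer.capture('scene');cv2.imwrite('pics/top1.png',t);cv2.imwrite('pics/scene1.png',s)
a=cv2.resize(t[110:210,340:430],None,fx=4.4,fy=4.4,interpolation=cv2.INTER_CUBIC)
b=cv2.resize(s[190:290,225:305],None,fx=4.4,fy=4.4,interpolation=cv2.INTER_CUBIC)
cv2.imwrite('pics/c1.png',np.hstack([a,b]))
```

```text
{'position': array([ 0.518, -0.184,  0.04 ]), 'wrist_force': array([-1.147,  0.02 ,  1.212]), 'torque': array([-0.058,  0.026, -0.028])}
```

View pics/c1.png

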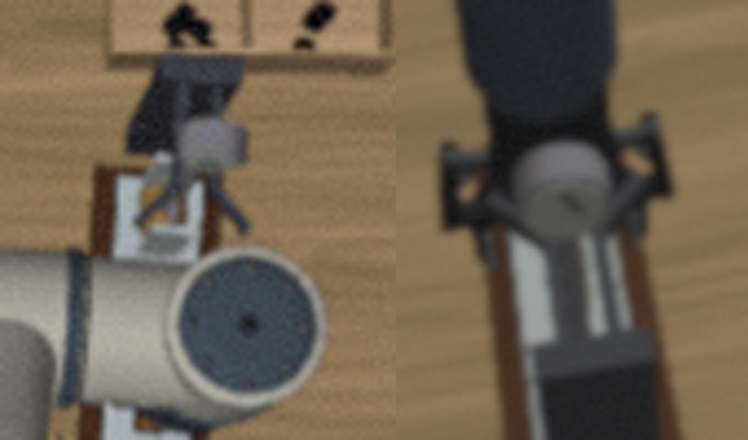

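Emit:
{"fn": "apply_moves", "kwargs": {"rows": [{"fingers": 1, "translation": [0, 0, 0], "angular": [0, 0, 0]}, {"fingers": 1, "translation": [0, 0, 0], "angular": [0, 0, 0]}, {"fingers": 1, "translation": [0, 0, 0], "angular": [0, 0, 0]}, {"fingers": 1, "translation": [0, 0, 0], "angular": [0, 0, 0]}, {"fingers": 1, "translation": [0, 0, 0], "angular": [0, 0, 0]}, {"fingers": 1, "translation": [0, 0, 0], "angular": [0, 0, 0]}, {"fingers": 1, "translation": [0, 0, 0], "angular": [0, 0, 0]}, {"fingers": 1, "translation": [0, 0, 0], "angular": [0, 0, 0]}], "force": 100}}

```text
time: 2.87
position: [0.5195, -0.1837, 0.0419]
ee_rot: [0.029, 1.0, 0.0, 0.0]
wrist_force: [-1.5, 2.7, 6.2]
finger_gap: 0.268
grip_force: 99.6
```

```bash
cat >> h.py <<'E'
def carrier_from_tool(P,Q,h=.032,dx=0.):  # carrier origin and axes; TCP at height h above underside, handle dx ahead of the TCP
    C=Q@np.diag([-1,1,-1.]);return np.array(P)-h*C[:,2]+dx*C[:,0],C
def headverts(o,C,phi):
    piv=o+C@[.15,0,.1]
    b=np.array([0,np.sin(phi),np.cos(phi)]) # phi = absolute lean to carrier +y (about horizontal-ish x)
    cx=C[:,0];y=np.cross([0,0,1],cx);y/=np.linalg.norm(y);up=np.cross(cx,y)
    u=y*np.sin(phi)+up*np.cos(phi);v=np.cross(u,cx)
    a=np.linspace(0,2*np.pi,40,endpoint=False)
    ring=.024*(np.cos(a)[:,None]*u+np.sin(a)[:,None]*v);c=piv+.17*u
    return np.vstack([c+ring+.012*cx,c+ring-.012*cx])
def measure(n,im,o,C,g=None):
    im=im.astype(float);ctr=proj(n,headverts(o,C,0).mean(0))[0].round().astype(int);h=24
    x0,y0=ctr-h;w=im[y0:y0+2*h,x0:x0+2*h];S=8
    def res(phi,d):
        q=proj(n,headverts(o,C,phi));q=q-[x0,y0]+[0,d]
        m=np.zeros((2*h*S,2*h*S),np.uint8);cv2.fillConvexPoly(m,cv2.convexHull(((q+.5)*S-.5).astype(np.float32)).round().astype(int),255)
        M=cv2.GaussianBlur(cv2.resize(m/255.,(2*h,2*h),interpolation=cv2.INTER_AREA),(0,0),.9)
        W=cv2.GaussianBlur((cv2.dilate((M>.3).astype(np.uint8),np.ones((9,9)))).astype(float),(0,0),1)
        e=0
        A=np.c_[M.ravel(),1-M.ravel()]*np.sqrt(W.ravel())[:,None]
        B=w.reshape(-1,3)*np.sqrt(W.ravel())[:,None]
        X,*_=np.linalg.lstsq(A,B,rcond=None);r=A@X-B
        return (r**2).sum()/((W**1)*((w-(W[...,None]*w).sum((0,1))/W.sum())**2).sum(2)).sum()
    g=np.arange(-.25,.251,.01);ds=np.arange(-4,4.1,1)
    E=np.array([[res(p,d) for p in g] for d in ds]);i,j=np.unravel_index(E.argmin(),E.shape)
    from scipy.optimize import minimize
    r=minimize(lambda v:res(v[0]/50,v[1]),[g[j]*50,ds[i]],method='Nelder-Mead',options=dict(xatol=.02,fatol=1e-5,initial_simplex=[[g[j]*50,ds[i]],[g[j]*50+.4,ds[i]],[g[j]*50,ds[i]+.5]]))
    return r.x[0]/50,r.x[1],r.fun
E
python3 - <<'E'
from rig import viewer,sense
from h import *
import time
s=sense();P=s['position'];Q=Rot.from_quat(s['ee_rot']).as_matrix();putc(P,Q);o,C=carrier_from_tool(P,Q)
print(P.round(4),s['ee_rot'].round(4),s['wrist_force'].round(1),s['torque'].round(2),s['finger_gap'],s['grip_force'],o,C[:,2])
cv2.imwrite('pics/top2.png',viewer.capture('top'));cv2.imwrite('pics/scene2.png',viewer.capture('scene'))
for k in '012':
  for n in('top','scene'):
    t=time.time();print(k,n,np.round(measure(n,cv2.imread(f'pics/{n}{k}.png'),o,C),4),round(time.time()-t,1))
E
```

```text
[ 0.5195 -0.1837  0.0419] [2.910e-02 9.996e-01 1.000e-04 5.000e-04] [-1.5  2.7  6.2] [ 1.02  0.45 -0.01] 0.26762759010459697 99.5541000366211 [ 0.51948739 -0.18368407  0.00988279] [-9.12379873e-04 -1.07449439e-04  9.99999578e-01]
0 top [ 0.2079 -3.7828  0.7382] 0.6
0 scene [-0.0132 -0.9062  0.8624] 0.4
1 top [ 0.2079 -3.7828  0.7293] 0.5
1 scene [-0.009  -0.1001  0.6696] 0.4
2 top [ 0.0468 -0.4677  0.8073] 0.6
2 scene [0.0145 0.305  0.6435] 0.6
```

Run:
```python
from h import *
t=cv2.imread('pics/top2.png');s=cv2.imread('pics/scene2.png')
o=np.array([.5195,-.1837,.008]);C=toolR(-.058)@np.diag([-1,1,-1.])
for n,im in(('top',t),('scene',s)):
    v=proj(n,headverts(o,C,0));print(n,'pred bbox',v.min(0).round(1),v.max(0).round(1))
    c=v.mean(0).round().astype(int)
    print('cols',c[0]-14,'..');
    for y in range(c[1]-14,c[1]+15,2): print(y,' '.join('%3d/%3d/%3d'%tuple(im[y,x]) for x in range(c[0]-14,c[0]+15,2)))
```

```text
top pred bbox [378.8 136.9] [395.1 148.4]
cols 373 ..
129  65/ 87/104  42/ 37/ 36  36/ 33/ 37  41/ 39/ 39  67/ 62/ 60  48/ 40/ 40  43/ 39/ 38  46/ 44/ 40  56/ 50/ 51  41/ 37/ 38  45/ 47/ 51  76/106/126  90/121/150  87/121/145  91/126/150
131  46/ 48/ 54  38/ 33/ 34  35/ 32/ 30  38/ 32/ 31  73/ 69/ 64  46/ 43/ 40  34/ 32/ 34  40/ 37/ 39  67/ 62/ 60  39/ 37/ 36  64/ 81/ 96  89/121/147  77/112/138  85/119/142  89/120/144
133  45/ 37/ 40  40/ 39/ 37  43/ 44/ 38  52/ 48/ 48  76/ 71/ 66  45/ 41/ 38  35/ 30/ 34  45/ 38/ 42  63/ 57/ 51  49/ 61/ 69  81/114/137  82/116/140  86/116/142  84/116/141  84/116/139
135  34/ 29/ 29  34/ 28/ 27  34/ 31/ 32  50/ 47/ 44  66/ 57/ 58  45/ 46/ 44  50/ 43/ 49  46/ 43/ 45  66/ 60/ 61  72/ 96/115  80/112/138  81/114/138  85/116/139  83/114/136  79/113/135
137  38/ 34/ 35  38/ 31/ 32  30/ 24/ 23  68/ 64/ 65 109/108/108 112/108/109 112/106/102 116/112/109 110/107/108  85/104/118  81/109/131  82/110/137  82/115/135  74/109/127  79/110/133
139  45/ 37/ 35  41/ 37/ 38  45/ 40/ 39  99/ 96/ 97 123/117/119 128/119/120 125/116/119 124/117/120 117/113/113 100/ 96/ 99  7
[... 3829 characters left out ...]
/ 49  63/ 61/ 59  71/ 73/ 71  77/ 83/ 81  77/ 83/ 81  79/ 84/ 82  79/ 84/ 82  79/ 84/ 82  76/ 80/ 80  72/ 75/ 74  52/ 54/ 57  40/ 47/ 64  38/ 52/ 75
243  70/ 72/ 69  92/ 93/ 89  55/ 54/ 53  45/ 45/ 43  61/ 59/ 58  69/ 70/ 72  73/ 79/ 84  75/ 81/ 82  74/ 78/ 76  70/ 73/ 72  69/ 69/ 69  64/ 63/ 62  57/ 62/ 70  37/ 50/ 71  37/ 51/ 72
245  91/ 96/ 98 140/144/137  93/ 94/ 89  36/ 34/ 35  55/ 53/ 52  67/ 67/ 72  58/ 74/ 95  57/ 64/ 76  62/ 60/ 63  61/ 59/ 60  68/ 65/ 63  87/ 86/ 85 102/106/108  44/ 56/ 76  36/ 49/ 72
247  75/ 81/ 88 142/145/139 114/116/110  47/ 47/ 45  58/ 56/ 55  68/ 66/ 68  57/ 71/ 91  56/ 67/ 79  59/ 58/ 60  62/ 61/ 62  62/ 59/ 60  88/ 86/ 83 118/121/118  50/ 60/ 78  37/ 51/ 73
```

```bash
python3 - <<'E'
src=open('h.py').read()
a=src.index("    im=im.astype(float);ctr");b=src.index("    def res(phi");c=src.index("        e=0\n");d=src.index("    g=np.arange(-.25")
src=src[:a]+'''    im=im.astype(float);sat=im[...,2]-im[...,0];G=im[...,1];lo,hi,cap=(70,100,150) if n=='top' else (35,68,135)
    H=np.clip((G-lo)/(hi-lo),0,1)*np.clip(1.5-abs(sat)/20,0,1)*np.clip((cap-G)/15,0,1)
    ctr=proj(n,headverts(o,C,0).mean(0))[0].round().astype(int);h=24;x0,y0=ctr-h;w=H[y0:y0+2*h,x0:x0+2*h];S=8
'''+src[b:c]+'''        return (W*(w-M)**2).sum()/(W*M).sum()
'''+src[d:]
open('h.py','w').write(src)
E
python3 - <<'E'
from h import *
o=np.array([.5195,-.1837,.008]);C=toolR(-.058)@np.diag([-1,1,-1.])
for k in '012':
  for n in('top','scene'): print(k,n,np.round(measure(n,cv2.imread(f'pics/{n}{k}.png'),o,C),4))
E
```

```text
0 top [-0.0111 -0.4334  0.2013]
0 scene [-0.0139  1.3477  0.4182]
1 top [-0.0295 -0.6144  0.1997]
1 scene [-0.0172  0.1859  0.2422]
2 top [ 0.0323 -0.8507  0.2287]
2 scene [0.0299 0.5041 0.2343]
```

Emit:
{"fn": "apply_moves", "kwargs": {"rows": [{"fingers": 1, "translation": [0, 0, -0.002], "angular": [0, 0, 0]}, {"fingers": 1, "translation": [0, 0, -0.007], "angular": [0, 0, 0]}, {"fingers": 1, "translation": [0, 0, -0.013], "angular": [0, 0, 0]}, {"fingers": 1, "translation": [0, 0, -0.02], "angular": [0, 0, 0]}, {"fingers": 1, "translation": [0, 0, -0.026], "angular": [0, 0, 0]}, {"fingers": 1, "translation": [0, 0, -0.03], "angular": [0, 0, 0]}, {"fingers": 1, "translation": [0, 0, -0.03], "angular": [0, 0, 0]}, {"fingers": 1, "translation": [0, 0, -0.03], "angular": [0, 0, 0]}], "force": 120}}

```text
time: 3.63
position: [0.5192, -0.1838, 0.0715]
ee_rot: [0.029, 1.0, 0.0, 0.0]
wrist_force: [-0.2, 0.2, -7.8]
finger_gap: 0.261
grip_force: 117.7
```

```bash
cat > ctl.py <<'E'
from h import *
G,K,A,D,TAU,DT=4.87,7.55,1.26,.134,.04,1/240
HT,DX=.034,0.
# sim of linear plant; cmd arrays are row targets for beta and pivot lateral y; s=[phi,dphi,beta_act,ylag,vlag? ]
def sim(x,s,b,y,dur=1/12):
    """x=[phi,dphi,d]; s=dict(bc,ba,yc,ya): commanded/actual beta & y. b,y: row targets. returns trace"""
    x=list(x);bc,ba,yc,ya=s;tr=[];vprev=s[4] if len(s)>4 else 0.
    n=round(dur/DT)
    for bt,yt in zip(b,y):
        b0,y0=bc,yc
        for i in range(n):
            f=(i+1)/n;bc=b0+(bt-b0)*f;yc=y0+(yt-y0)*f
            db=(bc-ba)/TAU;v=(yc-ya)/TAU
            ba+=db*DT;ya+=v*DT;a=(v-vprev)/DT;vprev=v
            acc=G*x[0]+K*ba-A*a-D*(x[1]-db)+x[2]
            x[1]+=acc*DT;x[0]+=x[1]*DT;tr.append(x[0])
    return np.array(x),(bc,ba,yc,ya,vprev),np.array(tr)
def plan(x,s,y,bT=None,wphi=1.):
    if bT is None:bT=-x[2]/K
    N=6;y=list(y)+[y[-1]]*1
    def run(u):
        b=list(u)+[bT]*3
        xe,_,tr=sim(x,s,b,y);return xe,tr
    def resid(u):
        xe,tr=run(u);seq=np.r_[s[0],u,bT]
        return np.r_[60*xe[:2]*[2.2,1],wphi*tr[::20],1.*(np.array(u)-bT),1.5*np.diff(seq)]
    r0=resid(np.zeros(N));J=np.array([resid(np.eye(N)[i])-r0 for i in range(N)]).T
    u=np.linalg.lstsq(J,-r0,rcond=None)[0];xe,tr=run(u)
    return np.r_[u,bT,bT],xe,tr
def save(o): json.dump({k:np.asarray(v).tolist() for k,v in o.items()},open('kf.json','w'))
def load(): return {k:np.array(v) for k,v in json.load(open('kf.json')).items()}
# Kalman: state phi,dphi,d,bt,bs
def kf_predict(X,P,s,b,y,dur=1/12):
    xe,se,tr=sim(X[:3],s,b,y,dur);T=dur*len(b)
    F=np.eye(5)
    z=(0,0,0,0,0)
    for i in range(3): F[:3,i]=sim(np.eye(3)[i],z,np.zeros(len(b)),np.zeros(len(b)),dur)[0]
    q=np.diag([(.006*T)**2,(.03*T**.5)**2,(.03*T**.5)**2,(.002)**2,(.002)**2])
    X=np.r_[xe,X[3:]];return X,F@P@F.T+q,se,tr
def kf_update(X,P,m,cam,sig=.007):
    H=np.array([[1,0,0,1,0]] if cam=='top' else [[1,0,0,0,1.]])
    S=H@P@H.T+sig**2;Kk=P@H.T/S;X=X+(Kk*(m-H@X)).ravel();return X,P-Kk@H@P
def pose(pivot,yaw,beta):  # TCP pose for pivot position, with roll beta
    Q=toolR(yaw,beta);C=Q@np.diag([-1,1,-1.])
    return np.array(pivot)-C@np.array([.15+DX,0,.1-HT]),Q
E
python3 - <<'E'
from ctl import *
from rig import viewer,sense
s=sense();P=s['position'];Q=Rot.from_quat(s['ee_rot']).as_matrix();o,C=carrier_from_tool(P,Q,HT)
print(P.round(4),C.round(4).tolist(),s['wrist_force'].round(1),s['torque'].round(2),s['time'],s['finger_gap'],'piv',o+C@[.15,0,.1])
apply([0,0,-.03],[0,0,0]);print(getc())
for n in('top','scene'):
    im=viewer.capture(n);cv2.imwrite(f'pics/{n}3.png',im);print(n,np.round(measure(n,im,o,C),4))
E
```

```text
[ 0.5192 -0.1838  0.0715] [[0.9983, 0.0584, -0.0005], [-0.0584, 0.9983, -0.0002], [0.0005, 0.0002, 1.0]] [-0.2  0.2 -7.8] [0.05 0.13 0.01] 3.6333 0.2614055571283299 piv [ 0.66892295 -0.19259098  0.13759089]
(array([ 0.51943083, -0.18369073,  0.07188276]), array([[-9.98311335e-01,  5.80831008e-02,  9.12379873e-04],
       [ 5.80832225e-02,  9.98311739e-01,  1.07449439e-04],
       [-9.04598541e-04,  1.60261956e-04, -9.99999578e-01]]))
top [-0.0199 -0.9865  0.18  ]
scene [-0.0088  0.2775  0.1987]
```

```bash
cat > cycle.py <<'E'
import sys
from ctl import *
from rig import viewer,sense
# usage: cycle.py k  px py pz yaw   (target pivot pose at the end of the next call) [flags]
def emit(piv0,yaw0,tgt,yaw1,b,prof):
    p,R=getc();rows=[];last=None
    for k in range(8):
        f=prof[k];pv=piv0+(tgt-piv0)*f;yw=yaw0+(yaw1-yaw0)*f
        t,a=row(p,R,*pose(pv,yw,b[k]));t=[round(v,4)+0. for v in t];a=[round(v,1)+0. for v in a];rows.append((t,a))
    print('\n'.join(json.dumps({"fingers":1,"translation":t,"angular":a}) for t,a in rows))
    return rows[-1]
PROF=lambda T=7:np.array([10*u**3-15*u**4+6*u**5 for u in np.minimum(np.arange(1,9)/T,1)])
def lat(piv0,tgt,yaw): return (tgt-piv0)@[-np.sin(yaw),np.cos(yaw),0]
def go(tgt,yaw1,prof=None,cams=('top','scene'),bT=None,dwell=False):
    st=load();X,P=st['X'],st['P'];s=tuple(st['s']);t,a=st['lt'],st['la'];apply(t,a)
    X,P,s,tr=kf_predict(X,P,s,st['b'],st['y'])
    print('pred',X.round(3),'sd',np.sqrt(np.diag(P)).round(3))
    se=sense();Pm=se['position'];Q=Rot.from_quat(se['ee_rot']).as_matrix();o,C=carrier_from_tool(Pm,Q,HT)
    piv=o+C@[.15,0,.1];p,R=getc();oc,Cc=carrier_from_tool(p,R,HT);
    print('t',se['time'],'piv',piv.round(4),'cmd',(oc+Cc@[.15,0,.1]).round(4),'betam',round(C[:3,2]@Cc[:,1]+0,4),'bcmd',s[0],'F',se['wrist_force'].round(1),se['torque'].round(2))
    for n in cams:
        im=viewer.capture(n);cv2.imwrite(f"pics/{n}_{se['time']:.2f}.png",im);m=measure(n,im,o,C);X,P=kf_update(X,P,m[0],n,.007 if m[2]<.35 else .02)
        print(n,np.round(m,4),X.round(4));X,P,s,_=kf_predict(X,P,s,[s[0]],[s[2]],.05)
    piv0=st['piv'];yaw0=float(st['yaw']);tgt=np.array(tgt)
    prof=PROF() if prof is None else prof
    y=[s[2]+lat(piv0,tgt,yaw0)*f for f in prof]
    b,xe,tr=plan(X[:3],s,y,bT)
    print('plan b',b.round(3),'end',xe.round(3),'maxphi',tr[:160].min().round(3),tr[:160].max().round(3))
    lt,la=emit(piv0,yaw0,tgt,yaw1,b,prof)
    save(dict(X=X,P=P,s=s,b=b,y=y,lt=lt,la=la,piv=tgt,yaw=yaw1))
E
python3 - <<'E'
from cycle import *
from rig import sense
p,R=getc();o,C=carrier_from_tool(p,R,HT);piv0=o+C@[.15,0,.1];yaw=-.0582
b=np.array([0,0,.02,.025,.025,.02,.013,.013]);prof=np.array([5,15,35,62,88,103,110,110])/110
tgt=piv0-.11*np.array([np.cos(yaw+.002),np.sin(yaw+.002),0]);print(piv0,tgt)
lt,la=emit(piv0,yaw,tgt,yaw,b,prof)
# KF from row 3 on
save(dict(X=[-.018,0,0,0,0],P=np.diag([.012,.02,.12,.01,.01])**2,s=(0,0,0,0,0),b=b[2:],y=[0]*6,lt=lt,la=la,piv=tgt,yaw=yaw))
E
```

```text
[ 0.66911731 -0.19241031  0.13801842] [ 0.55929098 -0.18623156  0.13801842]
{"fingers": 1, "translation": [0.0051, 0.0, -0.0001], "angular": [0.0, 0.1, 0.0]}
{"fingers": 1, "translation": [0.0151, 0.0, -0.0001], "angular": [0.0, 0.1, 0.0]}
{"fingers": 1, "translation": [0.0351, -0.0014, -0.0002], "angular": [1.2, 0.1, 0.0]}
{"fingers": 1, "translation": [0.0621, -0.0018, -0.0002], "angular": [1.4, 0.1, 0.0]}
{"fingers": 1, "translation": [0.0881, -0.0018, -0.0002], "angular": [1.4, 0.1, 0.0]}
{"fingers": 1, "translation": [0.1031, -0.0015, -0.0002], "angular": [1.2, 0.1, 0.0]}
{"fingers": 1, "translation": [0.1101, -0.0011, -0.0002], "angular": [0.8, 0.1, 0.0]}
{"fingers": 1, "translation": [0.1101, -0.0011, -0.0002], "angular": [0.8, 0.1, 0.0]}
```

Emit:
{"fn": "apply_moves", "kwargs": {"rows": [{"fingers": 1, "translation": [0.0051, 0.0, -0.0001], "angular": [0.0, 0.1, 0.0]}, {"fingers": 1, "translation": [0.0151, 0.0, -0.0001], "angular": [0.0, 0.1, 0.0]}, {"fingers": 1, "translation": [0.0351, -0.0014, -0.0002], "angular": [1.2, 0.1, 0.0]}, {"fingers": 1, "translation": [0.0621, -0.0018, -0.0002], "angular": [1.4, 0.1, 0.0]}, {"fingers": 1, "translation": [0.0881, -0.0018, -0.0002], "angular": [1.4, 0.1, 0.0]}, {"fingers": 1, "translation": [0.1031, -0.0015, -0.0002], "angular": [1.2, 0.1, 0.0]}, {"fingers": 1, "translation": [0.1101, -0.0011, -0.0002], "angular": [0.8, 0.1, 0.0]}, {"fingers": 1, "translation": [0.1101, -0.0011, -0.0002], "angular": [0.8, 0.1, 0.0]}]}}

```text
time: 4.4
position: [0.4073, -0.1784, 0.0715]
ee_rot: [0.029, 1.0, -0.007, -0.001]
wrist_force: [0.6, -0.7, -7.2]
finger_gap: 0.26
grip_force: 118.1
```

```bash
python3 -c "
from cycle import *
go([.5593,-.165,.138],-.05)"
```

```text
Traceback (most recent call last):
  File "cycle.py", line 16, in go
    X,P,s,tr=kf_predict(X,P,s,st['b'],st['y'])
             ~~~~~~~~~~^^^^^^^^^^^^^^^^^^^^^^^
  File "ctl.py", line 34, in kf_predict
    xe,se,tr=sim(X[:3],s,b,y,dur);T=dur*len(b)
             ~~~^^^^^^^^^^^^^^^^^
  File "ctl.py", line 7, in sim
    x=list(x);bc,ba,yc,ya=s;tr=[];vprev=s[4] if len(s)>4 else 0.
              ^^^^^^^^^^^
ValueError: too many values to unpack (expected 4)
```

```bash
sed -i "s/bc,ba,yc,ya=s;tr/bc,ba,yc,ya=s[:4];tr/" ctl.py; python3 -c "
import cycle
from cycle import *
cycle.apply=lambda t,a:None
go([.5593,-.165,.138],-.05)"
```

```text
pred [-0.012  0.026  0.     0.     0.   ] sd [0.029 0.087 0.122 0.01  0.01 ]
t 4.4 piv [ 0.5573 -0.1864  0.1372] cmd [ 0.5593 -0.1862  0.1379] betam -0.0006 bcmd 0.013 F [ 0.6 -0.7 -7.2] [ 0.08  0.14 -0.02]
top [ 0.0194 -0.363   0.2008] [0.0143 0.0987 0.0647 0.0034 0.    ]
scene [-6.000e-04  6.519e-01  9.210e-02] [ 0.009   0.0769  0.0326  0.0095 -0.0066]
plan b [-0.068 -0.082 -0.064 -0.033 -0.004  0.012 -0.004 -0.004] end [ 0.    -0.     0.033] maxphi 0.0 0.023
{"fingers": 1, "translation": [0.0, 0.0059, -0.0003], "angular": [-4.7, -0.1, 0.0]}
{"fingers": 1, "translation": [0.0001, 0.0092, -0.0004], "angular": [-5.5, -0.1, -0.1]}
{"fingers": 1, "translation": [0.0004, 0.0124, -0.0003], "angular": [-4.4, 0.0, -0.2]}
{"fingers": 1, "translation": [0.0007, 0.0157, -0.0003], "angular": [-2.7, -0.1, -0.3]}
{"fingers": 1, "translation": [0.001, 0.0182, -0.0003], "angular": [-1.0, -0.1, -0.4]}
{"fingers": 1, "translation": [0.0011, 0.0196, -0.0003], "angular": [-0.1, -0.1, -0.5]}
{"fingers": 1, "translation": [0.0012, 0.0211, -0.0003], "angular": [-1.0, -0.1, -0.5]}
{"fingers": 1, "translation": [0.0012, 0.0211, -0.0003], "angular": [-1.0, -0.1, -0.5]}
```

Emit:
{"fn": "apply_moves", "kwargs": {"rows": [{"fingers": 1, "translation": [0.0, 0.0059, -0.0003], "angular": [-4.7, -0.1, 0.0]}, {"fingers": 1, "translation": [0.0001, 0.0092, -0.0004], "angular": [-5.5, -0.1, -0.1]}, {"fingers": 1, "translation": [0.0004, 0.0124, -0.0003], "angular": [-4.4, 0.0, -0.2]}, {"fingers": 1, "translation": [0.0007, 0.0157, -0.0003], "angular": [-2.7, -0.1, -0.3]}, {"fingers": 1, "translation": [0.001, 0.0182, -0.0003], "angular": [-1.0, -0.1, -0.4]}, {"fingers": 1, "translation": [0.0011, 0.0196, -0.0003], "angular": [-0.1, -0.1, -0.5]}, {"fingers": 1, "translation": [0.0012, 0.0211, -0.0003], "angular": [-1.0, -0.1, -0.5]}, {"fingers": 1, "translation": [0.0012, 0.0211, -0.0003], "angular": [-1.0, -0.1, -0.5]}]}}

```text
time: 5.17
position: [0.4099, -0.1571, 0.0715]
ee_rot: [0.024, 1.0, 0.002, 0.0]
wrist_force: [-0.1, -0.6, -7.2]
finger_gap: 0.261
grip_force: 119.7
```

```bash
python3 -c "
from cycle import *
go([.5593,-.12,.138],-.035)"
```

```text
pred [ 0.    -0.001  0.033  0.01  -0.007] sd [0.088 0.227 0.104 0.009 0.009]
t 5.1667 piv [ 0.5597 -0.1647  0.1375] cmd [ 0.5592 -0.1649  0.1381] betam -0.0007 bcmd -0.004313480147473051 F [-0.1 -0.6 -7.2] [-0.07  0.04  0.01]
top [-0.0559 -0.8554  0.2425] [-0.0665 -0.1711 -0.0326  0.011  -0.0036]
scene [-0.0888  0.1898  0.0983] [-0.0811 -0.2054 -0.0395  0.0133 -0.0055]
plan b [ 0.644  0.641  0.34  -0.054 -0.387 -0.472  0.005  0.005] end [-0.001  0.002 -0.04 ] maxphi -0.112 -0.001
{"fingers": 1, "translation": [0.0, -0.0388, -0.0134], "angular": [37.1, 0.1, 0.0]}
{"fingers": 1, "translation": [0.0002, -0.0335, -0.0132], "angular": [36.9, 0.0, -0.1]}
{"fingers": 1, "translation": [0.0007, -0.0065, -0.0038], "angular": [19.7, 0.0, -0.3]}
{"fingers": 1, "translation": [0.0014, 0.0303, 0.0], "angular": [-2.9, 0.1, -0.5]}
{"fingers": 1, "translation": [0.0022, 0.0612, -0.0047], "angular": [-22.0, 0.2, -0.7]}
{"fingers": 1, "translation": [0.0026, 0.0715, -0.007], "angular": [-26.9, 0.2, -0.8]}
{"fingers": 1, "translation": [0.0022, 0.0421, 0.0001], "angular": [0.5, 0.1, -0.8]}
{"fingers": 1, "translation": [0.0022, 0.0421, 0.0001], "angular": [0.5, 0.1, -0.8]}
```

```bash
python3 - <<'E'
src=open('ctl.py').read()
a=src.index("def plan(");b=src.index("def save(")
src=src[:a]+'''def plan(x,s,y,bT=None,wphi=2.,rate=.11):
    from scipy.optimize import lsq_linear
    if bT is None:bT=np.clip(-x[2]/K,-.03,.03)
    N=7;y=list(y)+[y[-1]]
    def resid(du):
        u=s[0]+np.cumsum(du);b=list(u)+[u[-1]]*2
        xe,_,tr=sim(x,s,b,y)
        return np.r_[60*(2.2*xe[0]+xe[1]),15*(2.2*xe[0]-xe[1]),wphi*tr[::20],.7*(u-bT),5*(u[-1]-bT),1.*np.diff(np.r_[0,du])]
    r0=resid(np.zeros(N));J=np.array([resid(np.eye(N)[i])-r0 for i in range(N)]).T
    du=lsq_linear(J,-r0,bounds=(-rate,rate)).x;u=s[0]+np.cumsum(du);b=np.r_[u,u[-1]]
    xe,_,tr=sim(x,s,list(b)+[b[-1]],y);return b,xe,tr
'''+src[b:]
open('ctl.py','w').write(src)
c=open('cycle.py').read()
c=c.replace("m[0],n,.007 if m[2]<.35 else .02)","m[0],n,(.004 if n=='scene' else .010) if m[2]<.3 else .02)")
a=c.index("    piv0=st['piv']")
c=c[:a]+'''    finish(X,P,s,st['piv'],float(st['yaw']),tgt,yaw1,prof,bT)
def finish(X,P,s,piv0,yaw0,tgt,yaw1,prof=None,bT=None):
    tgt=np.array(tgt)
'''+c[c.index("    prof=PROF() if"):]
open('cycle.py','w').write(c)
E
python3 - <<'E'
from cycle import *
st=load()
for ty in(-.165,-.20):
    print(ty);prof=np.array([.15,.5,.85,1,1,1,1,1])
    finish(st['X'],st['P'],tuple(st['s']),np.array([.5593,-.165,.138]),-.05,[.5593,ty,.138],-.05,prof)
E
```

```text
-0.165
plan b [0.106 0.216 0.326 0.339 0.229 0.119 0.009 0.009] end [-0.073  0.154 -0.04 ] maxphi -0.148 -0.088
{"fingers": 1, "translation": [0.0, -0.0072, -0.0004], "angular": [6.3, 0.1, 0.0]}
{"fingers": 1, "translation": [0.0, -0.0144, -0.0016], "angular": [12.6, 0.1, 0.0]}
{"fingers": 1, "translation": [0.0, -0.0213, -0.0036], "angular": [18.9, 0.1, 0.0]}
{"fingers": 1, "translation": [0.0, -0.0222, -0.0038], "angular": [19.6, 0.1, 0.0]}
{"fingers": 1, "translation": [0.0, -0.0152, -0.0018], "angular": [13.3, 0.1, 0.0]}
{"fingers": 1, "translation": [0.0, -0.0081, -0.0005], "angular": [7.0, 0.1, 0.0]}
{"fingers": 1, "translation": [0.0, -0.0008, 0.0], "angular": [0.7, 0.1, 0.0]}
{"fingers": 1, "translation": [0.0, -0.0008, 0.0], "angular": [0.7, 0.1, 0.0]}
-0.2
plan b [ 0.106  0.216  0.326  0.285  0.175  0.065 -0.045 -0.045] end [-0.04   0.084 -0.04 ] maxphi -0.116 -0.049
{"fingers": 1, "translation": [-0.0003, -0.0124, -0.0004], "angular": [6.3, 0.1, 0.0]}
{"fingers": 1, "translation": [-0.0009, -0.0318, -0.0017], "angular": [12.6, 0.1, 0.0]}
{"fingers": 1, "translation": [-0.0015, -0.0511, -0.0037], "angular": [18.9, 0.1, 0.0]}
{"fingers": 1, "translation": [-0.0017, -0.0538, -0.0029], "angular": [16.5, 0.1, 0.0]}
{"fingers": 1, "translation": [-0.0017, -0.0467, -0.0012], "angular": [10.2, 0.1, 0.0]}
{"fingers": 1, "translation": [-0.0017, -0.0395, -0.0003], "angular": [3.9, 0.1, 0.0]}
{"fingers": 1, "translation": [-0.0017, -0.0322, -0.0002], "angular": [-2.4, 0.1, 0.0]}
{"fingers": 1, "translation": [-0.0017, -0.0322, -0.0002], "angular": [-2.4, 0.1, 0.0]}
```

```bash
cat >> ctl.py <<'E'
def plan2(x,s,ytgt,bT=None,freey=True,yprof=None,rate=.1,rel=.2,ymax=.03,wy=2.):
    """optimise tilt rows (last two equal) and, if freey, lateral rows toward s.yc+ytgt"""
    from scipy.optimize import minimize
    if bT is None:bT=np.clip(-x[2]/K,-.03,.03)
    N=7
    def un(z):
        u=z[:N];y=s[2]+(z[N:] if freey else np.array(yprof[:N])*ytgt)
        return np.r_[u,u[-1],u[-1]],np.r_[y,y[-1],y[-1]]
    def raw(z):
        b,y=un(z);xe,_,tr=sim(x,s,b,y)
        u=z[:N];ph=tr[19::20][:N]
        v=np.diff(np.r_[0,y[:N]-s[2],y[N-1]-s[2]])
        return np.r_[60*(2.2*xe[0]+xe[1]),15*(2.2*xe[0]-xe[1]),3*tr[::20],.5*(u-bT),5*(u[-1]-bT),.7*np.diff(np.r_[s[0],u]),wy*(y[N-1]-s[2]-ytgt),6*np.diff(np.r_[0,v]),ph-u]
    n=N*(2 if freey else 1);r0=raw(np.zeros(n));J=np.array([raw(e)-r0 for e in np.eye(n)]).T
    Jc,r0c=J[:-N],r0[:-N];Jr,rr=J[-N:],r0[-N:]
    Dm=np.eye(N)-np.eye(N,k=-1);Z=np.zeros((N,n-N));e0=np.r_[s[0],np.zeros(N-1)]
    Cs=[(np.c_[Dm,Z],-e0,rate),(Jr,rr,rel)]
    if freey:Cs.append((np.c_[np.zeros((N,N)),Dm],np.zeros(N),ymax))
    AA=np.vstack([c[0] for c in Cs]);bb=np.hstack([c[1] for c in Cs]);lim=np.hstack([[c[2]]*N for c in Cs])
    con=[dict(type='ineq',fun=lambda z:lim-(AA@z+bb),jac=lambda z:-AA),dict(type='ineq',fun=lambda z:lim+(AA@z+bb),jac=lambda z:AA)]
    r=minimize(lambda z:((Jc@z+r0c)**2).sum(),np.zeros(n),jac=lambda z:2*Jc.T@(Jc@z+r0c),constraints=con,method='SLSQP',options=dict(maxiter=300,ftol=1e-9))
    b,y=un(r.x);xe,_,tr=sim(x,s,b,y)
    print('slsqp',r.success,'relmax',abs(Jr@r.x+rr).max().round(3))
    return b[:8],y[:8],xe,tr
E
cat >> cycle.py <<'E'
def finish(X,P,s,piv0,yaw0,tgt,yaw1,prof=None,bT=None,freey=True,**kw):
    """tgt pivot; the lateral (cy) part of the way may be optimised, the fore-aft part follows prof"""
    tgt=np.array(tgt);prof=PROF() if prof is None else np.array(prof)
    cx=np.array([np.cos(yaw0),np.sin(yaw0),0]);cy=np.array([-np.sin(yaw0),np.cos(yaw0),0]);d=tgt-piv0
    b,y,xe,tr=plan2(X[:3],s,d@cy,bT,freey,prof,**kw);yl=y-s[2]
    print('plan b',b.round(3),'y',yl.round(3),'end',xe.round(3),'phi',tr[:160].min().round(3),tr[:160].max().round(3))
    p,R=getc()
    for k in range(8):
        pv=piv0+prof[k]*(d@cx)*cx+yl[k]*cy+[0,0,prof[k]*d[2]];yw=yaw0+(yaw1-yaw0)*prof[k]
        t,a=row(p,R,*pose(pv,yw,b[k]));t=[round(v,4)+0. for v in t];a=[round(v,1)+0. for v in a]
        print(json.dumps({"fingers":1,"translation":t,"angular":a}))
    print('end piv',pv.round(4))
    save(dict(X=X,P=P,s=s,b=b,y=y,lt=t,la=a,piv=pv,yaw=yaw1))
E
sed -i 's/def go(tgt,yaw1,prof=None,cams=(.top.,.scene.),bT=None,dwell=False)/def go(tgt,yaw1,prof=None,cams=("top","scene"),bT=None,**kw)/; s/tgt,yaw1,prof,bT)$/tgt,yaw1,prof,bT,**kw)/' cycle.py
python3 - <<'E'
from cycle import *
st=load()
finish(st['X'],st['P'],tuple(st['s']),np.array([.5593,-.165,.138]),-.05,[.5593,-.165,.138],-.05)
E
```

```text
slsqp True relmax 0.2
plan b [0.096 0.128 0.149 0.128 0.083 0.038 0.004 0.004] y [-0.03  -0.06  -0.09  -0.115 -0.129 -0.134 -0.134 -0.134] end [-0.    0.   -0.04] phi -0.094 -0.0
{"fingers": 1, "translation": [0.0, -0.0365, -0.0004], "angular": [5.7, 0.1, 0.0]}
{"fingers": 1, "translation": [0.0, -0.0686, -0.0008], "angular": [7.5, 0.1, 0.0]}
{"fingers": 1, "translation": [0.0, -0.1, -0.0011], "angular": [8.7, 0.1, 0.0]}
{"fingers": 1, "translation": [0.0001, -0.1236, -0.001], "angular": [7.5, 0.1, 0.0]}
{"fingers": 1, "translation": [0.0001, -0.1348, -0.0007], "angular": [5.0, 0.1, 0.0]}
{"fingers": 1, "translation": [0.0001, -0.1367, -0.0006], "angular": [2.4, 0.1, 0.0]}
{"fingers": 1, "translation": [0.0001, -0.1343, -0.0005], "angular": [0.4, 0.1, 0.0]}
{"fingers": 1, "translation": [0.0001, -0.1343, -0.0005], "angular": [0.4, 0.1, 0.0]}
end piv [ 0.5526 -0.2986  0.138 ]
```

Run:
```python
from cycle import *
st=load()
finish(st['X'],st['P'],tuple(st['s']),np.array([.5593,-.165,.138]),-.05,[.5593,-.165,.138],-.05,ymax=.018,wy=4,rel=.22)
```

```text
slsqp False relmax 0.353
plan b [0. 0. 0. 0. 0. 0. 0. 0.] y [0. 0. 0. 0. 0. 0. 0. 0.] end [-0.508 -1.104 -0.04 ] phi -0.424 -0.093
{"fingers": 1, "translation": [0.0, -0.0002, 0.0], "angular": [0.2, 0.1, 0.0]}
{"fingers": 1, "translation": [0.0, -0.0002, 0.0], "angular": [0.2, 0.1, 0.0]}
{"fingers": 1, "translation": [0.0, -0.0002, 0.0], "angular": [0.2, 0.1, 0.0]}
{"fingers": 1, "translation": [0.0, -0.0002, 0.0], "angular": [0.2, 0.1, 0.0]}
{"fingers": 1, "translation": [0.0, -0.0002, 0.0], "angular": [0.2, 0.1, 0.0]}
{"fingers": 1, "translation": [0.0, -0.0002, 0.0], "angular": [0.2, 0.1, 0.0]}
{"fingers": 1, "translation": [0.0, -0.0002, 0.0], "angular": [0.2, 0.1, 0.0]}
{"fingers": 1, "translation": [0.0, -0.0002, 0.0], "angular": [0.2, 0.1, 0.0]}
end piv [ 0.5593 -0.165   0.138 ]
```

Run:
```python
from cycle import *
import io,contextlib
st=load()
for ym,wy,rel in((.022,2,.2),(.02,3,.2),(.025,4,.21),(.02,2,.21),(.025,3,.2)):
    f=io.StringIO()
    with contextlib.redirect_stdout(f):finish(st['X'],st['P'],tuple(st['s']),np.array([.5593,-.165,.138]),-.05,[.5593,-.165,.138],-.05,ymax=ym,wy=wy,rel=rel)
    print(ym,wy,rel,f.getvalue())
    if 'False' not in f.getvalue():break
```

```text
0.022 2 0.2 slsqp True relmax 0.2
plan b [0.096 0.112 0.121 0.134 0.152 0.095 0.006 0.006] y [-0.022 -0.044 -0.066 -0.088 -0.11  -0.132 -0.144 -0.144] end [-0.    0.   -0.04] phi -0.096 -0.001
{"fingers": 1, "translation": [0.0, -0.0285, -0.0004], "angular": [5.7, 0.1, 0.0]}
{"fingers": 1, "translation": [0.0, -0.0516, -0.0006], "angular": [6.6, 0.1, 0.0]}
{"fingers": 1, "translation": [0.0, -0.0742, -0.0008], "angular": [7.2, 0.1, 0.0]}
{"fingers": 1, "translation": [0.0, -0.0971, -0.001], "angular": [7.9, 0.1, 0.0]}
{"fingers": 1, "translation": [0.0001, -0.1202, -0.0012], "angular": [8.9, 0.1, 0.0]}
{"fingers": 1, "translation": [0.0001, -0.1383, -0.0008], "angular": [5.7, 0.1, 0.0]}
{"fingers": 1, "translation": [0.0001, -0.1447, -0.0005], "angular": [0.6, 0.1, 0.0]}
{"fingers": 1, "translation": [0.0001, -0.1447, -0.0005], "angular": [0.6, 0.1, 0.0]}
end piv [ 0.5521 -0.3089  0.138 ]
```

```bash
sed -i 's/15\*(2.2\*xe\[0\]-xe\[1\]),3\*tr\[::20\],.5\*(u-bT),5\*/4*(2.2*xe[0]-xe[1]),3*tr[::20],.5*(u-bT),3*/' ctl.py
python3 - <<'E'
from cycle import *
import io,contextlib
st=load()
for ym,wy,rel in((.02,5,.22),(.025,5,.22),(.03,5,.21),(.03,4,.2),(.03,2,.2)):
    f=io.StringIO()
    with contextlib.redirect_stdout(f):finish(st['X'],st['P'],tuple(st['s']),np.array([.5593,-.165,.138]),-.05,[.5593,-.165,.138],-.05,ymax=ym,wy=wy,rel=rel)
    if 'False' not in f.getvalue():print(ym,wy,rel,f.getvalue());break
E
```

```text
0.02 5 0.22 slsqp True relmax 0.22
plan b [0.096 0.128 0.136 0.147 0.164 0.109 0.009 0.009] y [-0.02  -0.04  -0.06  -0.08  -0.1   -0.119 -0.127 -0.127] end [-0.01   0.022 -0.04 ] phi -0.097 -0.012
{"fingers": 1, "translation": [0.0, -0.0265, -0.0004], "angular": [5.7, 0.1, 0.0]}
{"fingers": 1, "translation": [0.0, -0.0486, -0.0007], "angular": [7.5, 0.1, 0.0]}
{"fingers": 1, "translation": [0.0, -0.0692, -0.0009], "angular": [8.0, 0.1, 0.0]}
{"fingers": 1, "translation": [0.0, -0.0899, -0.0011], "angular": [8.7, 0.1, 0.0]}
{"fingers": 1, "translation": [0.0, -0.111, -0.0013], "angular": [9.6, 0.1, 0.0]}
{"fingers": 1, "translation": [0.0001, -0.1262, -0.0009], "angular": [6.5, 0.1, 0.0]}
{"fingers": 1, "translation": [0.0001, -0.1276, -0.0005], "angular": [0.7, 0.1, 0.0]}
{"fingers": 1, "translation": [0.0001, -0.1276, -0.0005], "angular": [0.7, 0.1, 0.0]}
end piv [ 0.553  -0.2916  0.138 ]
```

Emit:
{"fn": "apply_moves", "kwargs": {"rows": [{"fingers": 1, "translation": [0.0, -0.0265, -0.0004], "angular": [5.7, 0.1, 0.0]}, {"fingers": 1, "translation": [0.0, -0.0486, -0.0007], "angular": [7.5, 0.1, 0.0]}, {"fingers": 1, "translation": [0.0, -0.0692, -0.0009], "angular": [8.0, 0.1, 0.0]}, {"fingers": 1, "translation": [0.0, -0.0899, -0.0011], "angular": [8.7, 0.1, 0.0]}, {"fingers": 1, "translation": [0.0, -0.111, -0.0013], "angular": [9.6, 0.1, 0.0]}, {"fingers": 1, "translation": [0.0001, -0.1262, -0.0009], "angular": [6.5, 0.1, 0.0]}, {"fingers": 1, "translation": [0.0001, -0.1276, -0.0005], "angular": [0.7, 0.1, 0.0]}, {"fingers": 1, "translation": [0.0001, -0.1276, -0.0005], "angular": [0.7, 0.1, 0.0]}]}}

```text
time: 5.93
position: [0.4039, -0.2875, 0.0718]
ee_rot: [0.027, 1.0, -0.002, 0.001]
wrist_force: [1.3, -1.8, -6.8]
finger_gap: 0.261
grip_force: 120.8
```

```bash
python3 -c "
from cycle import *
go([.553,-.2916,.138],-.05,cams=('scene','top','scene'),wy=5,rel=.22)"
```

```text
pred [-0.012  0.038 -0.04   0.013 -0.006] sd [0.055 0.136 0.063 0.008 0.008]
t 5.9333 piv [ 0.5536 -0.2952  0.138 ] cmd [ 0.553  -0.2915  0.1379] betam -0.0046 bcmd 0.008929506541639489 F [ 1.3 -1.8 -6.8] [-0.5  -0.16 -0.09]
scene [0.0559 0.6751 0.0676] [ 0.0628  0.2185  0.0042  0.0117 -0.0073]
top [ 0.0837 -0.2953  0.179 ] [ 0.0733  0.2245  0.0038  0.0113 -0.007 ]
scene [0.0819 0.7024 0.0751] [ 0.0872  0.2529  0.0084  0.0109 -0.0065]
slsqp True relmax 0.22
plan b [-0.091 -0.13  -0.147 -0.168 -0.19  -0.094  0.006  0.006] y [0.03  0.06  0.09  0.12  0.142 0.148 0.143 0.143] end [ 0.011 -0.023  0.008] phi 0.013 0.104
{"fingers": 1, "translation": [-0.0001, 0.0366, -0.0006], "angular": [-5.7, -0.1, 0.0]}
{"fingers": 1, "translation": [-0.0001, 0.0691, -0.0011], "angular": [-8.0, -0.1, 0.0]}
{"fingers": 1, "translation": [-0.0001, 0.1002, -0.0015], "angular": [-8.9, -0.1, 0.0]}
{"fingers": 1, "translation": [-0.0001, 0.1316, -0.002], "angular": [-10.1, -0.1, 0.0]}
{"fingers": 1, "translation": [-0.0002, 0.1552, -0.0025], "angular": [-11.4, -0.1, 0.0]}
{"fingers": 1, "translation": [-0.0002, 0.1546, -0.0016], "angular": [-5.8, -0.1, 0.0]}
{"fingers": 1, "translation": [-0.0002, 0.1436, -0.0012], "angular": [-0.1, -0.1, 0.0]}
{"fingers": 1, "translation": [-0.0002, 0.1436, -0.0012], "angular": [-0.1, -0.1, 0.0]}
end piv [ 0.5602 -0.1484  0.138 ]
```

```bash
cat > batch.py <<'E'
import ctl
from ctl import *
# history: list of (t_start_rel rows) ; events
SEG=json.load(open('hist.json'))  # list of ['rows',b,y] / ['m',cam,val] / ['hold']
def runb(th):
    phi,dphi,d,bt,bs,gG,gK,gA,tau=th
    ctl.G,ctl.K,ctl.A,ctl.TAU=4.87+gG,7.55*gK,1.26*gA,tau
    x=np.array([phi,dphi,d]);s=(0,0,0,0,0);r=[]
    for e in SEG:
        if e[0]=='rows': x,s,_=sim(x,s,e[1],e[2])
        elif e[0]=='hold': x,s,_=sim(x,s,[s[0]],[s[2]],.05)
        else: r.append((x[0]+(bt if e[1]=='top' else bs)-e[2])/(.01 if e[1]=='top' else .004))
    return np.array(r),x,s
def fit(free=True):
    mu=np.array([-.018,0,0,0,0,0,1,1,.05]);sg=np.array([.012,.02,.1,.01,.01,.4,.06,.06,.03])
    if not free: sg[5:]=1e-6
    f=lambda z:np.r_[runb(mu+sg*z)[0],z]
    q=least_squares(f,np.zeros(9),bounds=(-3,3));th=mu+sg*q.x;r,x,s=runb(th)
    cov=np.linalg.pinv(q.jac.T@q.jac)
    Jx=np.array([(runb(mu+sg*(q.x+1e-3*e))[1]-x)/1e-3 for e in np.eye(9)]).T
    S=Jx@cov@Jx.T;runb(th)
    return th,r,x,s,S
E
python3 - <<'E'
from ctl import *
b1=[.02,.025,.025,.02,.013,.013];z=[0]*6
b2=[-.068,-.082,-.064,-.033,-.004,.012,-.004,-.004]
prof=np.array([10*u**3-15*u**4+6*u**5 for u in np.minimum(np.arange(1,9)/7,1)])
y2=.0212*prof
b3=[.096,.128,.136,.147,.164,.109,.009,.009];y3=.0212+np.array([-.02,-.04,-.06,-.08,-.1,-.119,-.127,-.127])
H=[['rows',b1,z],['m','top',.0194],['hold'],['m','scene',-.0006],['hold'],['rows',b2,y2.tolist()],['m','top',-.0559],['hold'],['m','scene',-.0888],['hold'],['rows',b3,y3.tolist()],['m','scene',.0559],['hold'],['m','top',.0837],['hold'],['m','scene',.0819],['hold']]
json.dump(H,open('hist.json','w'))
from batch import *
for fr in(False,True):
    th,r,x,s,S=fit(fr);print(th.round(3),r.round(1),x.round(4),np.sqrt(np.diag(S)).round(3))
st=load();print(st['X'].round(4),np.sqrt(np.diag(st['P'])).round(3))
E
```

```text
[-0.009 -0.016  0.02   0.011 -0.006 -0.     1.     1.     0.05 ] [-1.3 -2.   0.2  2.6  0.1  0.1 -0.4] [0.099  0.2765 0.0199] [0.007 0.012 0.034]
[-0.011 -0.002 -0.012  0.011 -0.005 -0.125  1.035  1.024  0.008] [-0.8 -0.6 -0.4  0.8  0.5  0.1 -0.6] [ 0.0975  0.2583 -0.0119] [0.007 0.02  0.035]
[ 0.1005  0.2769  0.0084  0.0109 -0.0065] [0.009 0.032 0.054 0.009 0.008]
```

```bash
cat > step.py <<'E'
from cycle import *
from batch import *
import batch,cycle,ctl
def plan_from(H,tgt,yaw1,**kw):
    st=load();th,r,x,s,S=fit(True);print('th',th.round(3),'r',r[-6:].round(1),'x',x.round(4),'sd',np.sqrt(np.diag(S)).round(3))
    json.dump(H,open('hist.json','w'))
    piv=np.array(json.load(open('piv.json')));finish(np.r_[x,0,0],np.eye(5),s,piv[:3],piv[3],tgt,yaw1,**kw)
def step(tgt,yaw1,cams=('scene','top','scene'),**kw):
    """previous planned rows were executed: log, look, replan"""
    st=load();apply(st['lt'],st['la']);json.dump([*st['piv'],float(st['yaw'])],open('piv.json','w'))
    H=json.load(open('hist.json'));H.append(['rows',st['b'].tolist(),st['y'].tolist()])
    se=sense();Pm=se['position'];Q=Rot.from_quat(se['ee_rot']).as_matrix();o,C=carrier_from_tool(Pm,Q,HT)
    print('t',se['time'],'piv',(o+C@[.15,0,.1]).round(4),'cmd',st['piv'].round(4),'F',se['wrist_force'].round(1))
    for n in cams:
        im=viewer.capture(n);cv2.imwrite(f"pics/{n}_{se['time']:.2f}.png",im);m=measure(n,im,o,C);print(n,np.round(m,3),end=' ')
        if m[2]<.4:H.append(['m',n,float(m[0])])
        H.append(['hold']);se=sense();Pm=se['position'];Q=Rot.from_quat(se['ee_rot']).as_matrix();o,C=carrier_from_tool(Pm,Q,HT)
    print();batch.SEG=H;json.dump(H,open('hist.json','w'));plan_from(H,tgt,yaw1,**kw)
E
python3 - <<'E'
import json
json.dump([.553,-.2916,.138,-.05],open('piv.json','w'))
from step import *
plan_from(batch.SEG,[.56,-.12,.138],-.04,wy=3,rel=.22)
E
```

```text
th [-0.011 -0.002 -0.012  0.011 -0.005 -0.125  1.035  1.024  0.008] r [-0.6 -0.4  0.8  0.5  0.1 -0.6] x [ 0.0975  0.2583 -0.0119] sd [0.007 0.02  0.035]
slsqp True relmax 0.176
plan b [-0.091 -0.113 -0.092 -0.077 -0.073 -0.062 -0.017 -0.017] y [0.03  0.06  0.09  0.117 0.135 0.145 0.149 0.149] end [-0.002  0.004 -0.012] phi -0.004 0.098
{"fingers": 1, "translation": [-0.0001, 0.0366, -0.0006], "angular": [-5.7, -0.1, 0.0]}
{"fingers": 1, "translation": [0.0001, 0.0678, -0.001], "angular": [-6.9, -0.1, -0.1]}
{"fingers": 1, "translation": [0.0005, 0.0961, -0.0011], "angular": [-5.8, 0.0, -0.2]}
{"fingers": 1, "translation": [0.0009, 0.1218, -0.0012], "angular": [-4.9, 0.0, -0.3]}
{"fingers": 1, "translation": [0.0012, 0.1394, -0.0013], "angular": [-4.7, 0.0, -0.5]}
{"fingers": 1, "translation": [0.0014, 0.1483, -0.0014], "angular": [-4.1, 0.0, -0.5]}
{"fingers": 1, "translation": [0.0014, 0.1489, -0.0013], "angular": [-1.5, -0.1, -0.5]}
{"fingers": 1, "translation": [0.0014, 0.1489, -0.0013], "angular": [-1.5, -0.1, -0.5]}
end piv [ 0.5588 -0.1431  0.138 ]
```

Emit:
{"fn": "apply_moves", "kwargs": {"rows": [{"fingers": 1, "translation": [-0.0001, 0.0366, -0.0006], "angular": [-5.7, -0.1, 0.0]}, {"fingers": 1, "translation": [0.0001, 0.0678, -0.001], "angular": [-6.9, -0.1, -0.1]}, {"fingers": 1, "translation": [0.0005, 0.0961, -0.0011], "angular": [-5.8, 0.0, -0.2]}, {"fingers": 1, "translation": [0.0009, 0.1218, -0.0012], "angular": [-4.9, 0.0, -0.3]}, {"fingers": 1, "translation": [0.0012, 0.1394, -0.0013], "angular": [-4.7, 0.0, -0.5]}, {"fingers": 1, "translation": [0.0014, 0.1483, -0.0014], "angular": [-4.1, 0.0, -0.5]}, {"fingers": 1, "translation": [0.0014, 0.1489, -0.0013], "angular": [-1.5, -0.1, -0.5]}, {"fingers": 1, "translation": [0.0014, 0.1489, -0.0013], "angular": [-1.5, -0.1, -0.5]}]}}

```text
time: 6.75
position: [0.4082, -0.1345, 0.0715]
ee_rot: [0.019, 1.0, 0.007, 0.0]
wrist_force: [-0.3, 0.9, -8.3]
finger_gap: 0.26
grip_force: 121.1
```

```bash
python3 -c "
from step import *
step([.56,-.12,.138],-.035,wy=3,rel=.22)"
```

```text
t 6.75 piv [ 0.5581 -0.141   0.1375] cmd [ 0.5588 -0.1431  0.138 ] F [-0.3  0.9 -8.3]
scene [-0.036  0.664  0.086] top [-0.006 -0.197  0.227] scene [-0.04   0.507  0.083] 
th [-0.01   0.003 -0.025  0.013 -0.007 -0.16   1.024  1.045  0.003] r [ 0.4  0.4 -0.9  0.5 -1.1  0.1] x [-0.037  -0.0841 -0.025 ] sd [0.007 0.016 0.032]
slsqp True relmax 0.108
plan b [ 0.083  0.091  0.066  0.032 -0.001 -0.021 -0.011 -0.011] y [-0.013 -0.026 -0.032 -0.033 -0.03  -0.026 -0.022 -0.022] end [-0.002  0.003 -0.025] phi -0.036 -0.0
{"fingers": 1, "translation": [0.0, -0.02, -0.0005], "angular": [5.8, 0.1, -0.1]}
{"fingers": 1, "translation": [0.0, -0.0328, -0.0008], "angular": [6.2, 0.1, -0.1]}
{"fingers": 1, "translation": [-0.0001, -0.0377, -0.0008], "angular": [4.8, 0.1, -0.1]}
{"fingers": 1, "translation": [-0.0002, -0.0363, -0.0006], "angular": [2.8, 0.1, -0.2]}
{"fingers": 1, "translation": [-0.0002, -0.0314, -0.0005], "angular": [1.0, 0.1, -0.3]}
{"fingers": 1, "translation": [-0.0002, -0.0261, -0.0004], "angular": [-0.2, 0.1, -0.3]}
{"fingers": 1, "translation": [-0.0002, -0.0236, -0.0004], "angular": [0.4, 0.1, -0.3]}
{"fingers": 1, "translation": [-0.0002, -0.0236, -0.0004], "angular": [0.4, 0.1, -0.3]}
end piv [ 0.5582 -0.1655  0.138 ]
```

```bash
sed -i 's/bounds=(-3,3))/bounds=(np.r_[[-3]*8,-1.35],3))/' batch.py; python3 -c "
from step import *
plan_from(batch.SEG,[.559,-.143,.138],-.035,freey=False)"
```

```text
th [-0.01   0.003 -0.025  0.013 -0.007 -0.211  1.028  1.057  0.01 ] r [ 0.4  0.3 -1.   0.5 -1.1  0.1] x [-0.0368 -0.0819 -0.0252] sd [0.007 0.016 0.032]
slsqp True relmax 0.2
plan b [ 0.083  0.153  0.157  0.079 -0.009 -0.06  -0.03  -0.03 ] y [0. 0. 0. 0. 0. 0. 0. 0.] end [-0.003  0.007 -0.025] phi -0.047 -0.005
{"fingers": 1, "translation": [0.0, -0.0066, -0.0003], "angular": [5.8, 0.1, -0.1]}
{"fingers": 1, "translation": [0.0, -0.0113, -0.0009], "angular": [9.8, 0.1, -0.1]}
{"fingers": 1, "translation": [-0.0001, -0.0117, -0.001], "angular": [10.0, 0.0, -0.1]}
{"fingers": 1, "translation": [-0.0001, -0.0068, -0.0003], "angular": [5.6, 0.0, -0.2]}
{"fingers": 1, "translation": [-0.0001, -0.0011, 0.0], "angular": [0.5, 0.1, -0.3]}
{"fingers": 1, "translation": [-0.0001, 0.0022, 0.0], "angular": [-2.5, 0.1, -0.3]}
{"fingers": 1, "translation": [-0.0001, 0.0001, 0.0], "angular": [-0.7, 0.1, -0.3]}
{"fingers": 1, "translation": [-0.0001, 0.0001, 0.0], "angular": [-0.7, 0.1, -0.3]}
end piv [ 0.559 -0.143  0.138]
```

Emit:
{"fn": "apply_moves", "kwargs": {"rows": [{"fingers": 1, "translation": [0.0, -0.0066, -0.0003], "angular": [5.8, 0.1, -0.1]}, {"fingers": 1, "translation": [0.0, -0.0113, -0.0009], "angular": [9.8, 0.1, -0.1]}, {"fingers": 1, "translation": [-0.0001, -0.0117, -0.001], "angular": [10.0, 0.0, -0.1]}, {"fingers": 1, "translation": [-0.0001, -0.0068, -0.0003], "angular": [5.6, 0.0, -0.2]}, {"fingers": 1, "translation": [-0.0001, -0.0011, 0.0], "angular": [0.5, 0.1, -0.3]}, {"fingers": 1, "translation": [-0.0001, 0.0022, 0.0], "angular": [-2.5, 0.1, -0.3]}, {"fingers": 1, "translation": [-0.0001, 0.0001, 0.0], "angular": [-0.7, 0.1, -0.3]}, {"fingers": 1, "translation": [-0.0001, 0.0001, 0.0], "angular": [-0.7, 0.1, -0.3]}]}}

```text
time: 7.57
position: [0.4092, -0.1368, 0.0717]
ee_rot: [0.019, 1.0, 0.015, -0.0]
wrist_force: [-0.7, -0.6, -6.3]
finger_gap: 0.263
grip_force: 121.1
```

```bash
python3 -c "
from step import *
step([.56,-.09,.138],-.025,wy=3,rel=.22)"
```

```text
t 7.5667 piv [ 0.5591 -0.1445  0.1376] cmd [ 0.559 -0.143  0.138] F [-0.7 -0.6 -6.3]
scene [-0.037  0.453  0.087] top [-0.007 -0.27   0.218] scene [-0.045  0.359  0.081] 
th [-0.011  0.011 -0.041  0.014 -0.007 -0.213  1.047  1.041  0.01 ] r [-0.1 -1.1 -0.8 -0.  -1.1  0.6] x [-0.0393 -0.0927 -0.0414] sd [0.007 0.013 0.03 ]
slsqp True relmax 0.138
plan b [ 0.07   0.123  0.1    0.051 -0.    -0.033 -0.017 -0.017] y [-0.015 -0.029 -0.036 -0.035 -0.03  -0.024 -0.02  -0.02 ] end [-0.003  0.006 -0.041] phi -0.039 -0.001
{"fingers": 1, "translation": [0.0, -0.0218, -0.0008], "angular": [5.7, 0.0, 0.0]}
{"fingers": 1, "translation": [0.0001, -0.0392, -0.0016], "angular": [8.8, -0.1, -0.1]}
{"fingers": 1, "translation": [0.0003, -0.0446, -0.0016], "angular": [7.5, -0.1, -0.2]}
{"fingers": 1, "translation": [0.0005, -0.0414, -0.0013], "angular": [4.6, -0.1, -0.4]}
{"fingers": 1, "translation": [0.0007, -0.0336, -0.0009], "angular": [1.7, 0.0, -0.5]}
{"fingers": 1, "translation": [0.0008, -0.0254, -0.0007], "angular": [-0.2, 0.0, -0.6]}
{"fingers": 1, "translation": [0.0008, -0.0219, -0.0006], "angular": [0.7, 0.0, -0.6]}
{"fingers": 1, "translation": [0.0008, -0.0219, -0.0006], "angular": [0.7, 0.0, -0.6]}
end piv [ 0.5575 -0.1625  0.138 ]
```

```bash
python3 -c "
from step import *
plan_from(batch.SEG,[.559,-.143,.138],-.025,freey=False)"
```

```text
th [-0.011  0.011 -0.041  0.014 -0.007 -0.213  1.047  1.041  0.01 ] r [-0.1 -1.1 -0.8 -0.  -1.1  0.6] x [-0.0393 -0.0927 -0.0414] sd [0.007 0.013 0.03 ]
slsqp True relmax 0.2
plan b [ 0.07   0.148  0.148  0.144  0.044 -0.047 -0.041 -0.041] y [0. 0. 0. 0. 0. 0. 0. 0.] end [-0.006  0.013 -0.041] phi -0.053 -0.008
{"fingers": 1, "translation": [0.0, -0.0066, -0.0003], "angular": [5.7, 0.0, 0.0]}
{"fingers": 1, "translation": [0.0, -0.0118, -0.001], "angular": [10.2, -0.1, -0.1]}
{"fingers": 1, "translation": [-0.0001, -0.0122, -0.001], "angular": [10.2, -0.1, -0.2]}
{"fingers": 1, "translation": [-0.0001, -0.0124, -0.001], "angular": [10.0, -0.1, -0.4]}
{"fingers": 1, "translation": [-0.0001, -0.0062, -0.0002], "angular": [4.3, -0.1, -0.5]}
{"fingers": 1, "translation": [0.0, -0.0003, 0.0], "angular": [-1.0, 0.0, -0.6]}
{"fingers": 1, "translation": [0.0, -0.0007, 0.0], "angular": [-0.7, 0.0, -0.6]}
{"fingers": 1, "translation": [0.0, -0.0007, 0.0], "angular": [-0.7, 0.0, -0.6]}
end piv [ 0.559 -0.143  0.138]
```

```bash
sed -i 's/return np.r_\[u,u\[-1\],u\[-1\]\],np.r_\[y,y\[-1\],y\[-1\]\]/return np.r_[u,[u[-1]]*3],np.r_[y,[y[-1]]*3]/; s/3\*(u\[-1\]-bT),.7/10*(u[-1]-bT),.7/; s/rate=.1,rel=.2,/rate=.115,rel=.24,/' ctl.py; python3 -c "
from step import *
plan_from(batch.SEG,[.559,-.150,.138],-.025,freey=False,prof=[.3,.7,1,1,1,1,1,1])"
```

```text
th [-0.011  0.011 -0.041  0.014 -0.007 -0.213  1.047  1.041  0.01 ] r [-0.1 -1.1 -0.8 -0.  -1.1  0.6] x [-0.0393 -0.0927 -0.0414] sd [0.007 0.013 0.03 ]
slsqp True relmax 0.24
plan b [ 0.085  0.195  0.146  0.046 -0.041 -0.074 -0.    -0.   ] y [-0.002 -0.005 -0.007 -0.007 -0.007 -0.007 -0.007 -0.007] end [-0.004  0.009 -0.041] phi -0.045 -0.007
{"fingers": 1, "translation": [-0.0001, -0.0101, -0.0005], "angular": [6.6, -0.1, -0.2]}
{"fingers": 1, "translation": [-0.0003, -0.0207, -0.0018], "angular": [12.9, -0.1, -0.4]}
{"fingers": 1, "translation": [-0.0004, -0.02, -0.0012], "angular": [10.1, -0.1, -0.6]}
{"fingers": 1, "translation": [-0.0003, -0.0135, -0.0004], "angular": [4.4, -0.1, -0.6]}
{"fingers": 1, "translation": [-0.0002, -0.0077, -0.0002], "angular": [-0.6, 0.0, -0.6]}
{"fingers": 1, "translation": [-0.0002, -0.0056, -0.0003], "angular": [-2.5, 0.0, -0.6]}
{"fingers": 1, "translation": [-0.0003, -0.0104, -0.0003], "angular": [1.7, 0.0, -0.6]}
{"fingers": 1, "translation": [-0.0003, -0.0104, -0.0003], "angular": [1.7, 0.0, -0.6]}
end piv [ 0.559 -0.15   0.138]
```

Emit:
{"fn": "apply_moves", "kwargs": {"rows": [{"fingers": 1, "translation": [-0.0001, -0.0101, -0.0005], "angular": [6.6, -0.1, -0.2]}, {"fingers": 1, "translation": [-0.0003, -0.0207, -0.0018], "angular": [12.9, -0.1, -0.4]}, {"fingers": 1, "translation": [-0.0004, -0.02, -0.0012], "angular": [10.1, -0.1, -0.6]}, {"fingers": 1, "translation": [-0.0003, -0.0135, -0.0004], "angular": [4.4, -0.1, -0.6]}, {"fingers": 1, "translation": [-0.0002, -0.0077, -0.0002], "angular": [-0.6, 0.0, -0.6]}, {"fingers": 1, "translation": [-0.0002, -0.0056, -0.0003], "angular": [-2.5, 0.0, -0.6]}, {"fingers": 1, "translation": [-0.0003, -0.0104, -0.0003], "angular": [1.7, 0.0, -0.6]}, {"fingers": 1, "translation": [-0.0003, -0.0104, -0.0003], "angular": [1.7, 0.0, -0.6]}]}}

```text
time: 8.38
position: [0.4087, -0.1467, 0.0715]
ee_rot: [0.013, 1.0, -0.001, -0.001]
wrist_force: [-0.4, 1.7, -7.4]
finger_gap: 0.262
grip_force: 121.0
```

```bash
python3 -c "
from step import *
step([.56,-.10,.138],-.02,wy=3)"
```

```text
t 8.3833 piv [ 0.5587 -0.1504  0.1373] cmd [ 0.559 -0.15   0.138] F [-0.4  1.7 -7.4]
scene [-0.043  0.604  0.076] top [-0.024 -0.225  0.213] scene [-0.049  0.538  0.073] 
th [-0.011  0.014 -0.044  0.014 -0.007  0.042  1.034  1.047  0.01 ] r [-0.7 -1.4 -0.3  0.   0.1  0.2] x [-0.0444 -0.0793 -0.0442] sd [0.007 0.013 0.032]
slsqp True relmax 0.147
plan b [ 0.115  0.115  0.073  0.02  -0.026 -0.044  0.002  0.002] y [-0.015 -0.028 -0.033 -0.032 -0.028 -0.023 -0.019 -0.019] end [-0.003  0.007 -0.044] phi -0.044 -0.0
{"fingers": 1, "translation": [0.0, -0.0224, -0.0004], "angular": [6.6, 0.0, 0.0]}
{"fingers": 1, "translation": [0.0001, -0.0353, -0.0004], "angular": [6.6, 0.0, 0.0]}
{"fingers": 1, "translation": [0.0001, -0.0382, -0.0001], "angular": [4.2, 0.0, -0.1]}
{"fingers": 1, "translation": [0.0002, -0.0341, 0.0], "angular": [1.1, 0.0, -0.2]}
{"fingers": 1, "translation": [0.0002, -0.0268, 0.0], "angular": [-1.5, 0.0, -0.2]}
{"fingers": 1, "translation": [0.0003, -0.0206, 0.0], "angular": [-2.5, 0.0, -0.3]}
{"fingers": 1, "translation": [0.0003, -0.0201, 0.0], "angular": [0.1, 0.0, -0.3]}
{"fingers": 1, "translation": [0.0003, -0.0201, 0.0], "angular": [0.1, 0.0, -0.3]}
end piv [ 0.5583 -0.1691  0.138 ]
```

```bash
cat >> batch.py <<'E'
NW=3
def runb(th,seg=None):
    phi,dphi,d,bt,bs,gG,gK,gA,tau=th
    ctl.G,ctl.K,ctl.A,ctl.TAU=4.87+gG,7.55*gK,1.26*gA,tau
    import batch as B;seg=B.SEG
    i=[k for k,e in enumerate(seg) if e[0]=='rows'];i=i[max(0,len(i)-1-NW)]
    b0,y0=seg[i][1][-1],seg[i][2][-1];s=(b0,b0,y0,y0,0.);x=np.array([phi,dphi,d]);r=[]
    for e in seg[i+1:]:
        if e[0]=='rows': x,s,_=sim(x,s,e[1],e[2])
        elif e[0]=='hold': x,s,_=sim(x,s,[s[0]],[s[2]],.05)
        else: r.append((x[0]+(bt if e[1]=='top' else bs)-e[2])/(.01 if e[1]=='top' else .004))
    return np.array(r),x,s
def fit(free=True):
    mu=np.array([0,0,-.02,.010,-.005,0,1.02,1.03,.012]);sg=np.array([.1,.3,.2,.01,.01,.4,.05,.05,.003])
    f=lambda z:np.r_[runb(mu+sg*z)[0],z]
    q=least_squares(f,np.zeros(9),bounds=(-3,3));th=mu+sg*q.x;r,x,s=runb(th)
    cov=np.linalg.pinv(q.jac.T@q.jac)
    Jx=np.array([(runb(mu+sg*(q.x+1e-3*e))[1]-x)/1e-3 for e in np.eye(9)]).T
    S=Jx@cov@Jx.T;runb(th)
    return th,r,x,s,S
E
python3 -c "
from step import *
for k in (1,2,3,4):
    batch.NW=k;th,r,x,s,S=fit();print(k,th.round(3),r.round(1),x.round(4),np.sqrt(np.diag(S)).round(3))
batch.NW=2
plan_from(batch.SEG,[.559,-.165,.138],-.02,freey=False,prof=[.2,.5,.8,1,1,1,1,1])"
```

```text
1 [-0.027 -0.051 -0.043  0.015 -0.01   0.003  1.02   1.03   0.012] [ 0.1 -0.8  0.2 -0.2  0.3  0. ] [-0.0423 -0.0766 -0.0431] [0.009 0.044 0.108]
2 [-0.024 -0.042 -0.076  0.016 -0.011  0.008  1.019  1.03   0.012] [ 0.3 -0.5 -0.2 -0.  -0.6  0.3 -0.1  0.5 -0.1] [-0.0428 -0.0894 -0.0761] [0.008 0.013 0.043]
3 [ 0.066  0.189 -0.067  0.015 -0.009 -0.031  1.02   1.047  0.012] [ 0.4  0.8 -0.9  0.6 -0.6 -0.  -0.1 -0.9  0.3 -0.   0.3 -0. ] [-0.0441 -0.0876 -0.0666] [0.008 0.011 0.039]
4 [-0.071 -0.141 -0.068  0.015 -0.01   0.007  1.02   1.041  0.012] [-0.1  0.   0.5  0.8 -0.9  0.6 -0.6 -0.  -0.1 -0.9  0.2 -0.   0.3 -0. ] [-0.0432 -0.0868 -0.0679] [0.008 0.011 0.037]
th [-0.024 -0.042 -0.076  0.016 -0.011  0.008  1.019  1.03   0.012] r [-0.  -0.6  0.3 -0.1  0.5 -0.1] x [-0.0428 -0.0894 -0.0761] sd [0.008 0.013 0.043]
slsqp True relmax 0.22
plan b [ 0.115  0.177  0.12   0.038 -0.029 -0.052  0.006  0.006] y [-0.003 -0.007 -0.012 -0.015 -0.015 -0.015 -0.015 -0.015] end [-0.003  0.007 -0.076] phi -0.046 -0.005
{"fingers": 1, "translation": [-0.0001, -0.0107, -0.0004], "angular": [6.6, 0.0, -0.1]}
{"fingers": 1, "translation": [-0.0002, -0.0195, -0.001], "angular": [10.1, 0.0, -0.1]}
{"fingers": 1, "translation": [-0.0003, -0.0206, -0.0004], "angular": [6.9, -0.1, -0.2]}
{"fingers": 1, "translation": [-0.0004, -0.0183, 0.0], "angular": [2.2, 0.0, -0.3]}
{"fingers": 1, "translation": [-0.0003, -0.0139, 0.0], "angular": [-1.7, 0.0, -0.3]}
{"fingers": 1, "translation": [-0.0003, -0.0123, 0.0], "angular": [-3.0, 0.0, -0.3]}
{"fingers": 1, "translation": [-0.0004, -0.0162, 0.0], "angular": [0.3, 0.0, -0.3]}
{"fingers": 1, "translation": [-0.0004, -0.0162, 0.0], "angular": [0.3, 0.0, -0.3]}
end piv [ 0.559 -0.165  0.138]
```

Emit:
{"fn": "apply_moves", "kwargs": {"rows": [{"fingers": 1, "translation": [-0.0001, -0.0107, -0.0004], "angular": [6.6, 0.0, -0.1]}, {"fingers": 1, "translation": [-0.0002, -0.0195, -0.001], "angular": [10.1, 0.0, -0.1]}, {"fingers": 1, "translation": [-0.0003, -0.0206, -0.0004], "angular": [6.9, -0.1, -0.2]}, {"fingers": 1, "translation": [-0.0004, -0.0183, 0.0], "angular": [2.2, 0.0, -0.3]}, {"fingers": 1, "translation": [-0.0003, -0.0139, 0.0], "angular": [-1.7, 0.0, -0.3]}, {"fingers": 1, "translation": [-0.0003, -0.0123, 0.0], "angular": [-3.0, 0.0, -0.3]}, {"fingers": 1, "translation": [-0.0004, -0.0162, 0.0], "angular": [0.3, 0.0, -0.3]}, {"fingers": 1, "translation": [-0.0004, -0.0162, 0.0], "angular": [0.3, 0.0, -0.3]}]}}

```text
time: 9.2
position: [0.4088, -0.1626, 0.0715]
ee_rot: [0.01, 1.0, -0.003, -0.001]
wrist_force: [-0.1, 0.8, -7.0]
finger_gap: 0.263
grip_force: 121.1
```

```bash
sed -i 's/^NW=3/NW=4/' batch.py; python3 -c "
from step import *
step([.56,-.13,.138],-.02,freey=False)"
```

```text
t 9.2 piv [ 0.5588 -0.1652  0.1373] cmd [ 0.559 -0.165  0.138] F [-0.1  0.8 -7. ]
scene [-0.021  0.542  0.081] top [ 0.008 -0.102  0.23 ] scene [-0.022  0.561  0.082] 
th [ 0.067  0.191 -0.071  0.016 -0.009 -0.009  1.013  1.052  0.012] r [-0.2  0.2 -0.4  0.  -0.4  0.2] x [-0.0123 -0.0096 -0.0711] sd [0.008 0.01  0.038]
slsqp True relmax 0.145
plan b [ 0.121  0.132  0.071 -0.007 -0.068 -0.082  0.004  0.004] y [0.001 0.005 0.013 0.022 0.03  0.034 0.035 0.035] end [-0.004  0.009 -0.071] phi -0.013 -0.006
{"fingers": 1, "translation": [0.0, -0.0067, -0.0004], "angular": [6.6, 0.0, 0.0]}
{"fingers": 1, "translation": [0.0, -0.0032, -0.0005], "angular": [7.3, 0.0, 0.0]}
{"fingers": 1, "translation": [-0.0001, 0.0086, -0.0002], "angular": [3.8, 0.0, 0.0]}
{"fingers": 1, "translation": [-0.0002, 0.023, -0.0001], "angular": [-0.7, 0.0, 0.0]}
{"fingers": 1, "translation": [-0.0002, 0.0349, -0.0003], "angular": [-4.2, 0.0, 0.0]}
{"fingers": 1, "translation": [-0.0003, 0.04, -0.0004], "angular": [-5.0, 0.0, 0.0]}
{"fingers": 1, "translation": [-0.0003, 0.0352, -0.0001], "angular": [-0.1, 0.0, 0.0]}
{"fingers": 1, "translation": [-0.0003, 0.0352, -0.0001], "angular": [-0.1, 0.0, 0.0]}
end piv [ 0.56  -0.13   0.138]
```

Emit:
{"fn": "apply_moves", "kwargs": {"rows": [{"fingers": 1, "translation": [0.0, -0.0067, -0.0004], "angular": [6.6, 0.0, 0.0]}, {"fingers": 1, "translation": [0.0, -0.0032, -0.0005], "angular": [7.3, 0.0, 0.0]}, {"fingers": 1, "translation": [-0.0001, 0.0086, -0.0002], "angular": [3.8, 0.0, 0.0]}, {"fingers": 1, "translation": [-0.0002, 0.023, -0.0001], "angular": [-0.7, 0.0, 0.0]}, {"fingers": 1, "translation": [-0.0002, 0.0349, -0.0003], "angular": [-4.2, 0.0, 0.0]}, {"fingers": 1, "translation": [-0.0003, 0.04, -0.0004], "angular": [-5.0, 0.0, 0.0]}, {"fingers": 1, "translation": [-0.0003, 0.0352, -0.0001], "angular": [-0.1, 0.0, 0.0]}, {"fingers": 1, "translation": [-0.0003, 0.0352, -0.0001], "angular": [-0.1, 0.0, 0.0]}]}}

```text
time: 10.02
position: [0.4096, -0.1274, 0.0714]
ee_rot: [0.01, 1.0, -0.004, -0.001]
wrist_force: [-0.5, 0.8, -7.6]
finger_gap: 0.261
grip_force: 121.0
```

```bash
python3 -c "
from step import *
step([.56,-.08,.138],-.015,freey=False)"
```

```text
t 10.0167 piv [ 0.5597 -0.1298  0.1371] cmd [ 0.56  -0.13   0.138] F [-0.5  0.8 -7.6]
scene [-0.024  0.873  0.103] top [ 0.009 -0.594  0.201] scene [-0.024  0.859  0.102] 
th [-0.024 -0.039 -0.086  0.017 -0.011 -0.028  1.017  1.034  0.012] r [-0.2 -0.1 -0.1  0.2 -0.4  0.1] x [-0.013  -0.016  -0.0863] sd [0.008 0.011 0.039]
slsqp True relmax 0.207
plan b [ 0.119  0.19   0.119  0.006 -0.089 -0.112  0.003  0.003] y [0.001 0.007 0.018 0.032 0.043 0.049 0.05  0.05 ] end [-0.006  0.014 -0.086] phi -0.017 -0.01
{"fingers": 1, "translation": [0.0001, -0.0065, -0.0005], "angular": [6.6, 0.0, 0.0]}
{"fingers": 1, "translation": [0.0002, -0.0051, -0.0012], "angular": [10.7, 0.0, 0.0]}
{"fingers": 1, "translation": [0.0004, 0.0105, -0.0005], "angular": [6.6, 0.0, -0.1]}
{"fingers": 1, "translation": [0.0007, 0.031, -0.0001], "angular": [0.1, 0.0, -0.2]}
{"fingers": 1, "translation": [0.0009, 0.0482, -0.0005], "angular": [-5.3, 0.0, -0.2]}
{"fingers": 1, "translation": [0.001, 0.0557, -0.0006], "angular": [-6.6, 0.0, -0.3]}
{"fingers": 1, "translation": [0.001, 0.0493, -0.0002], "angular": [0.0, 0.0, -0.3]}
{"fingers": 1, "translation": [0.001, 0.0493, -0.0002], "angular": [0.0, 0.0, -0.3]}
end piv [ 0.56  -0.08   0.138]
```

Emit:
{"fn": "apply_moves", "kwargs": {"rows": [{"fingers": 1, "translation": [0.0001, -0.0065, -0.0005], "angular": [6.6, 0.0, 0.0]}, {"fingers": 1, "translation": [0.0002, -0.0051, -0.0012], "angular": [10.7, 0.0, 0.0]}, {"fingers": 1, "translation": [0.0004, 0.0105, -0.0005], "angular": [6.6, 0.0, -0.1]}, {"fingers": 1, "translation": [0.0007, 0.031, -0.0001], "angular": [0.1, 0.0, -0.2]}, {"fingers": 1, "translation": [0.0009, 0.0482, -0.0005], "angular": [-5.3, 0.0, -0.2]}, {"fingers": 1, "translation": [0.001, 0.0557, -0.0006], "angular": [-6.6, 0.0, -0.3]}, {"fingers": 1, "translation": [0.001, 0.0493, -0.0002], "angular": [0.0, 0.0, -0.3]}, {"fingers": 1, "translation": [0.001, 0.0493, -0.0002], "angular": [0.0, 0.0, -0.3]}]}}

```text
time: 10.83
position: [0.4098, -0.0781, 0.0715]
ee_rot: [0.008, 1.0, -0.004, -0.001]
wrist_force: [-1.1, 1.8, -9.3]
finger_gap: 0.26
grip_force: 121.0
```

```bash
python3 -c "
from step import *
step([.58,-.035,.138],-.01,freey=False)"
```

```text
t 10.8333 piv [ 0.5599 -0.08    0.1373] cmd [ 0.56  -0.08   0.138] F [-1.1  1.8 -9.3]
scene [-0.005  0.751  0.094] top [ 0.023 -0.34   0.133] scene [-0.     0.669  0.096] 
th [-0.027 -0.039 -0.077  0.016 -0.011  0.075  1.016  1.03   0.012] r [ 0.6 -0.3  0.7 -0.4  0.1  0.1] x [ 0.0139  0.0621 -0.0775] sd [0.008 0.011 0.039]
slsqp True relmax 0.039
plan b [ 0.02   0.023  0.01  -0.015 -0.04  -0.043  0.007  0.007] y [0.001 0.007 0.017 0.029 0.039 0.044 0.045 0.045] end [-0.002  0.005 -0.077] phi -0.005 0.018
{"fingers": 1, "translation": [-0.0004, -0.0001, 0.0], "angular": [0.9, 0.0, 0.0]}
{"fingers": 1, "translation": [-0.0028, 0.0051, 0.0], "angular": [1.1, 0.0, 0.0]}
{"fingers": 1, "translation": [-0.0071, 0.0159, -0.0001], "angular": [0.4, 0.0, -0.1]}
{"fingers": 1, "translation": [-0.0122, 0.0293, -0.0001], "angular": [-1.1, 0.0, -0.1]}
{"fingers": 1, "translation": [-0.0165, 0.0409, -0.0002], "angular": [-2.5, 0.0, -0.2]}
{"fingers": 1, "translation": [-0.0189, 0.0465, -0.0002], "angular": [-2.7, 0.0, -0.2]}
{"fingers": 1, "translation": [-0.0193, 0.0442, -0.0002], "angular": [0.2, 0.0, -0.3]}
{"fingers": 1, "translation": [-0.0193, 0.0442, -0.0002], "angular": [0.2, 0.0, -0.3]}
end piv [ 0.58  -0.035  0.138]
```

Emit:
{"fn": "apply_moves", "kwargs": {"rows": [{"fingers": 1, "translation": [-0.0004, -0.0001, 0.0], "angular": [0.9, 0.0, 0.0]}, {"fingers": 1, "translation": [-0.0028, 0.0051, 0.0], "angular": [1.1, 0.0, 0.0]}, {"fingers": 1, "translation": [-0.0071, 0.0159, -0.0001], "angular": [0.4, 0.0, -0.1]}, {"fingers": 1, "translation": [-0.0122, 0.0293, -0.0001], "angular": [-1.1, 0.0, -0.1]}, {"fingers": 1, "translation": [-0.0165, 0.0409, -0.0002], "angular": [-2.5, 0.0, -0.2]}, {"fingers": 1, "translation": [-0.0189, 0.0465, -0.0002], "angular": [-2.7, 0.0, -0.2]}, {"fingers": 1, "translation": [-0.0193, 0.0442, -0.0002], "angular": [0.2, 0.0, -0.3]}, {"fingers": 1, "translation": [-0.0193, 0.0442, -0.0002], "angular": [0.2, 0.0, -0.3]}]}}

```text
time: 11.65
position: [0.4303, -0.0336, 0.0715]
ee_rot: [0.004, 1.0, -0.004, -0.001]
wrist_force: [-1.4, 0.3, -7.6]
finger_gap: 0.264
grip_force: 121.1
```

```bash
python3 -c "
from step import *
step([.651,.004,.138],-.003,freey=False)"
```

```text
t 11.65 piv [ 0.5803 -0.0342  0.1373] cmd [ 0.58  -0.035  0.138] F [-1.4  0.3 -7.6]
scene [-0.004  0.684  0.071] top [ 0.034 -0.463  0.227] scene [0.004 0.664 0.071] 
th [-0.031 -0.06  -0.069  0.016 -0.011  0.093  1.007  1.038  0.012] r [-0.2  0.2  0.4  0.5 -0.6 -0.3] x [ 0.0166  0.0516 -0.0685] sd [0.008 0.011 0.037]
slsqp True relmax 0.03
plan b [ 0.007  0.011  0.005 -0.012 -0.03  -0.033  0.007  0.007] y [0.001 0.006 0.015 0.025 0.034 0.039 0.04  0.04 ] end [-0.002  0.004 -0.069] phi -0.004 0.02
{"fingers": 1, "translation": [-0.0017, 0.0009, 0.0], "angular": [0.0, 0.0, 0.0]}
{"fingers": 1, "translation": [-0.0103, 0.0054, 0.0], "angular": [0.2, 0.0, 0.0]}
{"fingers": 1, "translation": [-0.026, 0.0144, -0.0001], "angular": [-0.1, 0.0, -0.1]}
{"fingers": 1, "translation": [-0.0447, 0.0257, -0.0002], "angular": [-1.1, 0.0, -0.2]}
{"fingers": 1, "translation": [-0.0604, 0.0355, -0.0003], "angular": [-2.1, 0.0, -0.3]}
{"fingers": 1, "translation": [-0.069, 0.0404, -0.0003], "angular": [-2.3, 0.0, -0.3]}
{"fingers": 1, "translation": [-0.0707, 0.0387, -0.0003], "angular": [0.0, 0.0, -0.4]}
{"fingers": 1, "translation": [-0.0707, 0.0387, -0.0003], "angular": [0.0, 0.0, -0.4]}
end piv [0.651 0.004 0.138]
```

Emit:
{"fn": "apply_moves", "kwargs": {"rows": [{"fingers": 1, "translation": [-0.0017, 0.0009, 0.0], "angular": [0.0, 0.0, 0.0]}, {"fingers": 1, "translation": [-0.0103, 0.0054, 0.0], "angular": [0.2, 0.0, 0.0]}, {"fingers": 1, "translation": [-0.026, 0.0144, -0.0001], "angular": [-0.1, 0.0, -0.1]}, {"fingers": 1, "translation": [-0.0447, 0.0257, -0.0002], "angular": [-1.1, 0.0, -0.2]}, {"fingers": 1, "translation": [-0.0604, 0.0355, -0.0003], "angular": [-2.1, 0.0, -0.3]}, {"fingers": 1, "translation": [-0.069, 0.0404, -0.0003], "angular": [-2.3, 0.0, -0.3]}, {"fingers": 1, "translation": [-0.0707, 0.0387, -0.0003], "angular": [0.0, 0.0, -0.4]}, {"fingers": 1, "translation": [-0.0707, 0.0387, -0.0003], "angular": [0.0, 0.0, -0.4]}]}}

```text
time: 12.47
position: [0.5016, 0.0042, 0.071]
ee_rot: [0.001, 1.0, -0.004, -0.001]
wrist_force: [0.1, 0.3, -6.6]
finger_gap: 0.264
grip_force: 121.1
```

```bash
python3 -c "
from step import *
step([.651,.004,.138],-.003,freey=False)"
```

```text
t 12.4667 piv [0.6517 0.0044 0.1367] cmd [0.651 0.004 0.138] F [ 0.1  0.3 -6.6]
scene [0.008 1.053 0.06 ] top [ 0.024 -0.221  0.233] scene [0.015 0.961 0.062] 
th [-0.01  -0.013 -0.052  0.015 -0.01   0.107  1.01   1.032  0.012] r [ 0.9 -0.6  0.4 -0.2  1.2 -0.4] x [ 0.0275  0.0754 -0.0522] sd [0.008 0.01  0.037]
slsqp True relmax 0.17
plan b [-0.108 -0.137 -0.079 -0.005  0.051  0.067  0.01   0.01 ] y [0. 0. 0. 0. 0. 0. 0. 0.] end [ 0.003 -0.006 -0.052] phi 0.004 0.034
{"fingers": 1, "translation": [0.0, 0.0076, -0.0004], "angular": [-6.6, 0.0, 0.0]}
{"fingers": 1, "translation": [0.0, 0.0094, -0.0006], "angular": [-8.2, 0.0, 0.0]}
{"fingers": 1, "translation": [0.0, 0.0056, -0.0002], "angular": [-4.9, 0.0, 0.0]}
{"fingers": 1, "translation": [0.0, 0.0008, 0.0], "angular": [-0.7, 0.0, 0.0]}
{"fingers": 1, "translation": [0.0, -0.003, 0.0], "angular": [2.5, 0.0, 0.0]}
{"fingers": 1, "translation": [0.0, -0.004, -0.0001], "angular": [3.5, 0.0, 0.0]}
{"fingers": 1, "translation": [0.0, -0.0003, 0.0], "angular": [0.2, 0.0, 0.0]}
{"fingers": 1, "translation": [0.0, -0.0003, 0.0], "angular": [0.2, 0.0, 0.0]}
end piv [0.651 0.004 0.138]
```

Emit:
{"fn": "apply_moves", "kwargs": {"rows": [{"fingers": 1, "translation": [0.0, 0.0076, -0.0004], "angular": [-6.6, 0.0, 0.0]}, {"fingers": 1, "translation": [0.0, 0.0094, -0.0006], "angular": [-8.2, 0.0, 0.0]}, {"fingers": 1, "translation": [0.0, 0.0056, -0.0002], "angular": [-4.9, 0.0, 0.0]}, {"fingers": 1, "translation": [0.0, 0.0008, 0.0], "angular": [-0.7, 0.0, 0.0]}, {"fingers": 1, "translation": [0.0, -0.003, 0.0], "angular": [2.5, 0.0, 0.0]}, {"fingers": 1, "translation": [0.0, -0.004, -0.0001], "angular": [3.5, 0.0, 0.0]}, {"fingers": 1, "translation": [0.0, -0.0003, 0.0], "angular": [0.2, 0.0, 0.0]}, {"fingers": 1, "translation": [0.0, -0.0003, 0.0], "angular": [0.2, 0.0, 0.0]}]}}

```text
time: 13.28
position: [0.5004, 0.0038, 0.0716]
ee_rot: [0.001, 1.0, -0.003, -0.001]
wrist_force: [0.0, -1.0, -6.3]
finger_gap: 0.262
grip_force: 121.2
```

```bash
python3 -c "
from step import *
step([.651,.004,.138],-.003,freey=False)"
```

```text
t 13.2833 piv [0.6505 0.0038 0.1373] cmd [0.651 0.004 0.138] F [ 0.  -1.  -6.3]
scene [-0.004  0.643  0.06 ] top [ 0.012 -0.136  0.244] scene [-0.005  1.038  0.062] 
th [-0.014  0.    -0.044  0.014 -0.009  0.044  1.018  1.03   0.012] r [-0.1  1.  -0.3 -0.1  0.6 -0.1] x [ 0.0039 -0.0014 -0.0441] sd [0.008 0.009 0.037]
slsqp True relmax 0.011
plan b [-0.005 -0.004  0.002  0.007  0.011  0.011  0.006  0.006] y [0. 0. 0. 0. 0. 0. 0. 0.] end [ 0.    -0.    -0.044] phi 0.0 0.004
{"fingers": 1, "translation": [0.0, 0.001, 0.0], "angular": [-0.8, 0.0, 0.0]}
{"fingers": 1, "translation": [0.0, 0.001, 0.0], "angular": [-0.8, 0.0, 0.0]}
{"fingers": 1, "translation": [0.0, 0.0006, 0.0], "angular": [-0.5, 0.0, 0.0]}
{"fingers": 1, "translation": [0.0, 0.0002, 0.0], "angular": [-0.2, 0.0, 0.0]}
{"fingers": 1, "translation": [0.0, 0.0, 0.0], "angular": [0.0, 0.0, 0.0]}
{"fingers": 1, "translation": [0.0, 0.0, 0.0], "angular": [0.1, 0.0, 0.0]}
{"fingers": 1, "translation": [0.0, 0.0003, 0.0], "angular": [-0.2, 0.0, 0.0]}
{"fingers": 1, "translation": [0.0, 0.0003, 0.0], "angular": [-0.2, 0.0, 0.0]}
end piv [0.651 0.004 0.138]
```

Balanced nearly perfectly; continuing the hold.

Emit:
{"fn": "apply_moves", "kwargs": {"rows": [{"fingers": 1, "translation": [0.0, 0.001, 0.0], "angular": [-0.8, 0.0, 0.0]}, {"fingers": 1, "translation": [0.0, 0.001, 0.0], "angular": [-0.8, 0.0, 0.0]}, {"fingers": 1, "translation": [0.0, 0.0006, 0.0], "angular": [-0.5, 0.0, 0.0]}, {"fingers": 1, "translation": [0.0, 0.0002, 0.0], "angular": [-0.2, 0.0, 0.0]}, {"fingers": 1, "translation": [0.0, 0.0, 0.0], "angular": [0.0, 0.0, 0.0]}, {"fingers": 1, "translation": [0.0, 0.0, 0.0], "angular": [0.1, 0.0, 0.0]}, {"fingers": 1, "translation": [0.0, 0.0003, 0.0], "angular": [-0.2, 0.0, 0.0]}, {"fingers": 1, "translation": [0.0, 0.0003, 0.0], "angular": [-0.2, 0.0, 0.0]}]}}

```text
time: 14.1
position: [0.5007, 0.004, 0.0714]
ee_rot: [0.001, 1.0, -0.003, -0.001]
wrist_force: [-0.3, -1.1, -7.6]
finger_gap: 0.26
grip_force: 121.1
```

```bash
python3 -c "
from step import *
step([.651,.004,.138],-.003,freey=False)"
```

```text
t 14.1 piv [0.6508 0.0041 0.1371] cmd [0.651 0.004 0.138] F [-0.3 -1.1 -7.6]
scene [0.001 0.979 0.06 ] top [ 0.008 -0.174  0.236] scene [0.002 1.115 0.061] 
th [ 1.000e-03  6.300e-02 -2.600e-02  1.200e-02 -7.000e-03 -2.100e-02
  1.026e+00  1.027e+00  1.200e-02] r [ 0.   0.2  0.1 -0.4  1.1 -0.1] x [ 0.0095  0.0271 -0.0265] sd [0.008 0.009 0.036]
slsqp True relmax 0.059
plan b [-0.047 -0.043 -0.02   0.004  0.02   0.023  0.004  0.004] y [0. 0. 0. 0. 0. 0. 0. 0.] end [ 0.001 -0.002 -0.026] phi 0.001 0.011
{"fingers": 1, "translation": [0.0, 0.0035, -0.0001], "angular": [-3.1, 0.0, 0.0]}
{"fingers": 1, "translation": [0.0, 0.0032, -0.0001], "angular": [-2.9, 0.0, 0.0]}
{"fingers": 1, "translation": [0.0, 0.0017, 0.0], "angular": [-1.5, 0.0, 0.0]}
{"fingers": 1, "translation": [0.0, 0.0002, 0.0], "angular": [-0.2, 0.0, 0.0]}
{"fingers": 1, "translation": [0.0, -0.0009, 0.0], "angular": [0.8, 0.0, 0.0]}
{"fingers": 1, "translation": [0.0, -0.0011, 0.0], "angular": [0.9, 0.0, 0.0]}
{"fingers": 1, "translation": [0.0, 0.0001, 0.0], "angular": [-0.1, 0.0, 0.0]}
{"fingers": 1, "translation": [0.0, 0.0001, 0.0], "angular": [-0.1, 0.0, 0.0]}
end piv [0.651 0.004 0.138]
```

Emit:
{"fn": "apply_moves", "kwargs": {"rows": [{"fingers": 1, "translation": [0.0, 0.0035, -0.0001], "angular": [-3.1, 0.0, 0.0]}, {"fingers": 1, "translation": [0.0, 0.0032, -0.0001], "angular": [-2.9, 0.0, 0.0]}, {"fingers": 1, "translation": [0.0, 0.0017, 0.0], "angular": [-1.5, 0.0, 0.0]}, {"fingers": 1, "translation": [0.0, 0.0002, 0.0], "angular": [-0.2, 0.0, 0.0]}, {"fingers": 1, "translation": [0.0, -0.0009, 0.0], "angular": [0.8, 0.0, 0.0]}, {"fingers": 1, "translation": [0.0, -0.0011, 0.0], "angular": [0.9, 0.0, 0.0]}, {"fingers": 1, "translation": [0.0, 0.0001, 0.0], "angular": [-0.1, 0.0, 0.0]}, {"fingers": 1, "translation": [0.0, 0.0001, 0.0], "angular": [-0.1, 0.0, 0.0]}]}}

```text
time: 14.92
position: [0.5008, 0.0042, 0.0715]
ee_rot: [0.001, 1.0, -0.002, -0.001]
wrist_force: [0.1, -0.6, -7.8]
finger_gap: 0.262
grip_force: 121.1
```

```bash
python3 -c "
from step import *
step([.651,.004,.138],-.003,freey=False)"
```

```text
t 14.9167 piv [0.6509 0.004  0.1373] cmd [0.651 0.004 0.138] F [ 0.1 -0.6 -7.8]
scene [-0.005  0.982  0.062] top [ 0.013 -0.262  0.233] scene [-0.003  0.993  0.06 ] 
th [ 0.005  0.054 -0.024  0.011 -0.006 -0.03   1.027  1.027  0.012] r [-0.2  1.   0.   0.2  0.  -0.2] x [ 0.0026  0.0032 -0.0237] sd [0.008 0.009 0.036]
slsqp True relmax 0.01
plan b [-0.007 -0.006 -0.001  0.004  0.007  0.008  0.003  0.003] y [0. 0. 0. 0. 0. 0. 0. 0.] end [ 0.    -0.    -0.024] phi 0.0 0.003
{"fingers": 1, "translation": [0.0, 0.0008, 0.0], "angular": [-0.7, 0.0, 0.0]}
{"fingers": 1, "translation": [0.0, 0.0007, 0.0], "angular": [-0.7, 0.0, 0.0]}
{"fingers": 1, "translation": [0.0, 0.0004, 0.0], "angular": [-0.4, 0.0, 0.0]}
{"fingers": 1, "translation": [0.0, 0.0001, 0.0], "angular": [-0.1, 0.0, 0.0]}
{"fingers": 1, "translation": [0.0, -0.0002, 0.0], "angular": [0.1, 0.0, 0.0]}
{"fingers": 1, "translation": [0.0, -0.0002, 0.0], "angular": [0.1, 0.0, 0.0]}
{"fingers": 1, "translation": [0.0, 0.0001, 0.0], "angular": [-0.1, 0.0, 0.0]}
{"fingers": 1, "translation": [0.0, 0.0001, 0.0], "angular": [-0.1, 0.0, 0.0]}
end piv [0.651 0.004 0.138]
```

Emit:
{"fn": "apply_moves", "kwargs": {"rows": [{"fingers": 1, "translation": [0.0, 0.0008, 0.0], "angular": [-0.7, 0.0, 0.0]}, {"fingers": 1, "translation": [0.0, 0.0007, 0.0], "angular": [-0.7, 0.0, 0.0]}, {"fingers": 1, "translation": [0.0, 0.0004, 0.0], "angular": [-0.4, 0.0, 0.0]}, {"fingers": 1, "translation": [0.0, 0.0001, 0.0], "angular": [-0.1, 0.0, 0.0]}, {"fingers": 1, "translation": [0.0, -0.0002, 0.0], "angular": [0.1, 0.0, 0.0]}, {"fingers": 1, "translation": [0.0, -0.0002, 0.0], "angular": [0.1, 0.0, 0.0]}, {"fingers": 1, "translation": [0.0, 0.0001, 0.0], "angular": [-0.1, 0.0, 0.0]}, {"fingers": 1, "translation": [0.0, 0.0001, 0.0], "angular": [-0.1, 0.0, 0.0]}]}}

```text
time: 15.73
position: [0.5008, 0.0042, 0.0714]
ee_rot: [0.001, 1.0, -0.002, -0.001]
wrist_force: [-0.0, -0.0, -7.4]
finger_gap: 0.259
grip_force: 121.1
```

```bash
python3 -c "
from step import *
step([.651,.004,.138],-.003,freey=False)"
```

```text
t 15.7333 piv [0.6509 0.004  0.1372] cmd [0.651 0.004 0.138] F [-0.  -0.  -7.4]
scene [-0.003  1.006  0.061] top [ 0.007 -0.19   0.241] scene [-0.     1.065  0.062] 
th [ 0.012  0.058 -0.011  0.009 -0.004 -0.003  1.021  1.03   0.012] r [ 0.3 -0.4 -0.1  0.1  0.3 -0.2] x [ 0.0031  0.0112 -0.0113] sd [0.008 0.009 0.036]
slsqp True relmax 0.021
plan b [-0.017 -0.016 -0.008  0.001  0.007  0.009  0.002  0.002] y [0. 0. 0. 0. 0. 0. 0. 0.] end [ 0.    -0.001 -0.011] phi 0.0 0.004
{"fingers": 1, "translation": [0.0, 0.0013, 0.0], "angular": [-1.2, 0.0, 0.0]}
{"fingers": 1, "translation": [0.0, 0.0013, 0.0], "angular": [-1.1, 0.0, 0.0]}
{"fingers": 1, "translation": [0.0, 0.0007, 0.0], "angular": [-0.6, 0.0, 0.0]}
{"fingers": 1, "translation": [0.0, 0.0001, 0.0], "angular": [-0.1, 0.0, 0.0]}
{"fingers": 1, "translation": [0.0, -0.0003, 0.0], "angular": [0.2, 0.0, 0.0]}
{"fingers": 1, "translation": [0.0, -0.0004, 0.0], "angular": [0.3, 0.0, 0.0]}
{"fingers": 1, "translation": [0.0, 0.0001, 0.0], "angular": [-0.1, 0.0, 0.0]}
{"fingers": 1, "translation": [0.0, 0.0001, 0.0], "angular": [-0.1, 0.0, 0.0]}
end piv [0.651 0.004 0.138]
```

Emit:
{"fn": "apply_moves", "kwargs": {"rows": [{"fingers": 1, "translation": [0.0, 0.0013, 0.0], "angular": [-1.2, 0.0, 0.0]}, {"fingers": 1, "translation": [0.0, 0.0013, 0.0], "angular": [-1.1, 0.0, 0.0]}, {"fingers": 1, "translation": [0.0, 0.0007, 0.0], "angular": [-0.6, 0.0, 0.0]}, {"fingers": 1, "translation": [0.0, 0.0001, 0.0], "angular": [-0.1, 0.0, 0.0]}, {"fingers": 1, "translation": [0.0, -0.0003, 0.0], "angular": [0.2, 0.0, 0.0]}, {"fingers": 1, "translation": [0.0, -0.0004, 0.0], "angular": [0.3, 0.0, 0.0]}, {"fingers": 1, "translation": [0.0, 0.0001, 0.0], "angular": [-0.1, 0.0, 0.0]}, {"fingers": 1, "translation": [0.0, 0.0001, 0.0], "angular": [-0.1, 0.0, 0.0]}]}}

```text
time: 16.55
position: [0.5007, 0.0043, 0.0714]
ee_rot: [0.001, 1.0, -0.001, -0.001]
wrist_force: [-0.9, -0.6, -7.3]
finger_gap: 0.257
grip_force: 121.1
```

```bash
python3 -c "
from step import *
step([.651,.004,.138],-.003,freey=False)"
```

```text
t 16.55 piv [0.6508 0.0041 0.1372] cmd [0.651 0.004 0.138] F [-0.9 -0.6 -7.3]
scene [-1.000e-03  1.044e+00  6.100e-02] top [ 0.008 -0.171  0.235] scene [0.    1.025 0.06 ] 
th [-0.00e+00 -8.00e-03 -9.00e-03  8.00e-03 -3.00e-03 -1.00e-03  1.02e+00
  1.03e+00  1.20e-02] r [ 0.2  0.3 -0.1  0.1  0.3 -0.2] x [ 0.0034  0.007  -0.009 ] sd [0.008 0.009 0.036]
slsqp True relmax 0.019
plan b [-0.015 -0.013 -0.006  0.002  0.007  0.008  0.002  0.002] y [0. 0. 0. 0. 0. 0. 0. 0.] end [ 0.    -0.001 -0.009] phi 0.0 0.004
{"fingers": 1, "translation": [0.0, 0.0011, 0.0], "angular": [-0.9, 0.0, 0.0]}
{"fingers": 1, "translation": [0.0, 0.001, 0.0], "angular": [-0.8, 0.0, 0.0]}
{"fingers": 1, "translation": [0.0, 0.0005, 0.0], "angular": [-0.4, 0.0, 0.0]}
{"fingers": 1, "translation": [0.0, 0.0, 0.0], "angular": [0.0, 0.0, 0.0]}
{"fingers": 1, "translation": [0.0, -0.0003, 0.0], "angular": [0.3, 0.0, 0.0]}
{"fingers": 1, "translation": [0.0, -0.0004, 0.0], "angular": [0.3, 0.0, 0.0]}
{"fingers": 1, "translation": [0.0, 0.0, 0.0], "angular": [0.0, 0.0, 0.0]}
{"fingers": 1, "translation": [0.0, 0.0, 0.0], "angular": [0.0, 0.0, 0.0]}
end piv [0.651 0.004 0.138]
```

Emit:
{"fn": "apply_moves", "kwargs": {"rows": [{"fingers": 1, "translation": [0.0, 0.0011, 0.0], "angular": [-0.9, 0.0, 0.0]}, {"fingers": 1, "translation": [0.0, 0.001, 0.0], "angular": [-0.8, 0.0, 0.0]}, {"fingers": 1, "translation": [0.0, 0.0005, 0.0], "angular": [-0.4, 0.0, 0.0]}, {"fingers": 1, "translation": [0.0, 0.0, 0.0], "angular": [0.0, 0.0, 0.0]}, {"fingers": 1, "translation": [0.0, -0.0003, 0.0], "angular": [0.3, 0.0, 0.0]}, {"fingers": 1, "translation": [0.0, -0.0004, 0.0], "angular": [0.3, 0.0, 0.0]}, {"fingers": 1, "translation": [0.0, 0.0, 0.0], "angular": [0.0, 0.0, 0.0]}, {"fingers": 1, "translation": [0.0, 0.0, 0.0], "angular": [0.0, 0.0, 0.0]}]}}

```text
time: 17.37
position: [0.5007, 0.0043, 0.0714]
ee_rot: [0.001, 1.0, -0.001, -0.001]
wrist_force: [-0.0, 0.1, -6.6]
finger_gap: 0.256
grip_force: 121.1
```

```bash
python3 -c "
from step import *
step([.59,.05,.138],-.003,freey=False)"
```

```text
t 17.3667 piv [0.6509 0.004  0.1371] cmd [0.651 0.004 0.138] F [-0.   0.1 -6.6]
scene [-0.003  0.986  0.06 ] top [ 0.01  -0.289  0.233] scene [-0.004  1.078  0.061] 
th [ 3.00e-03  1.80e-02 -7.00e-03  8.00e-03 -3.00e-03  1.00e-03  1.02e+00
  1.03e+00  1.20e-02] r [ 0.   0.2 -0.2 -0.2 -0.2  0.2] x [-0.0004 -0.0011 -0.0073] sd [0.008 0.009 0.036]
slsqp True relmax 0.108
plan b [ 0.107  0.101  0.046 -0.023 -0.077 -0.088 -0.004 -0.004] y [0.001 0.007 0.017 0.029 0.039 0.045 0.046 0.046] end [-0.004  0.008 -0.007] phi -0.009 -0.0
{"fingers": 1, "translation": [0.0014, -0.0059, -0.0003], "angular": [6.1, 0.0, 0.1]}
{"fingers": 1, "translation": [0.0089, 0.0001, -0.0003], "angular": [5.7, 0.0, 0.1]}
{"fingers": 1, "translation": [0.0225, 0.014, 0.0], "angular": [2.5, 0.0, 0.0]}
{"fingers": 1, "translation": [0.0386, 0.0306, 0.0], "angular": [-1.4, 0.0, 0.0]}
{"fingers": 1, "translation": [0.0523, 0.0444, -0.0002], "angular": [-4.5, 0.0, 0.0]}
{"fingers": 1, "translation": [0.0597, 0.0507, -0.0003], "angular": [-5.1, 0.0, 0.0]}
{"fingers": 1, "translation": [0.0611, 0.0462, 0.0], "angular": [-0.3, 0.0, 0.0]}
{"fingers": 1, "translation": [0.0611, 0.0462, 0.0], "angular": [-0.3, 0.0, 0.0]}
end piv [0.59  0.05  0.138]
```

Emit:
{"fn": "apply_moves", "kwargs": {"rows": [{"fingers": 1, "translation": [0.0014, -0.0059, -0.0003], "angular": [6.1, 0.0, 0.1]}, {"fingers": 1, "translation": [0.0089, 0.0001, -0.0003], "angular": [5.7, 0.0, 0.1]}, {"fingers": 1, "translation": [0.0225, 0.014, 0.0], "angular": [2.5, 0.0, 0.0]}, {"fingers": 1, "translation": [0.0386, 0.0306, 0.0], "angular": [-1.4, 0.0, 0.0]}, {"fingers": 1, "translation": [0.0523, 0.0444, -0.0002], "angular": [-4.5, 0.0, 0.0]}, {"fingers": 1, "translation": [0.0597, 0.0507, -0.0003], "angular": [-5.1, 0.0, 0.0]}, {"fingers": 1, "translation": [0.0611, 0.0462, 0.0], "angular": [-0.3, 0.0, 0.0]}, {"fingers": 1, "translation": [0.0611, 0.0462, 0.0], "angular": [-0.3, 0.0, 0.0]}]}}

```text
time: 18.18
position: [0.4396, 0.0508, 0.0718]
ee_rot: [0.0, 1.0, 0.0, -0.0]
wrist_force: [-0.0, 1.0, -7.7]
finger_gap: 0.263
grip_force: 121.1
```

```bash
python3 -c "
from step import *
step([.563,.1,.138],-.003,freey=False)"
```

```text
t 18.1833 piv [0.5897 0.0507 0.1378] cmd [0.59  0.05  0.138] F [-0.   1.  -7.7]
scene [-0.024  1.058  0.079] top [ 0.    -0.181  0.209] scene [-0.03   0.839  0.08 ] 
th [ 1.000e-03  5.000e-03 -2.200e-02  1.000e-02 -5.000e-03  4.200e-02
  1.013e+00  1.036e+00  1.200e-02] r [-0.6 -0.  -0.3 -0.2 -1.1  0.7] x [-0.0241 -0.0396 -0.0217] sd [0.008 0.01  0.036]
slsqp True relmax 0.24
plan b [ 0.111  0.208  0.16   0.045 -0.07  -0.125 -0.01  -0.01 ] y [0.001 0.007 0.018 0.032 0.043 0.049 0.05  0.05 ] end [-0.01   0.023 -0.022] phi -0.034 -0.016
{"fingers": 1, "translation": [0.0007, -0.0064, -0.0004], "angular": [6.6, 0.0, 0.1]}
{"fingers": 1, "translation": [0.004, -0.0066, -0.0014], "angular": [12.1, 0.0, 0.1]}
{"fingers": 1, "translation": [0.01, 0.0076, -0.0008], "angular": [9.4, 0.0, 0.1]}
{"fingers": 1, "translation": [0.0172, 0.0284, 0.0], "angular": [2.8, 0.0, 0.0]}
{"fingers": 1, "translation": [0.0232, 0.0471, 0.0], "angular": [-3.8, 0.0, 0.0]}
{"fingers": 1, "translation": [0.0265, 0.0568, -0.0003], "angular": [-7.0, 0.0, 0.0]}
{"fingers": 1, "translation": [0.0271, 0.0504, 0.0002], "angular": [-0.4, 0.0, 0.0]}
{"fingers": 1, "translation": [0.0271, 0.0504, 0.0002], "angular": [-0.4, 0.0, 0.0]}
end piv [0.563 0.1   0.138]
```

```bash
python3 -c "
from step import *
plan_from(batch.SEG,[.563,.078,.138],-.003,freey=False)"
```

```text
th [ 1.000e-03  5.000e-03 -2.200e-02  1.000e-02 -5.000e-03  4.200e-02
  1.013e+00  1.036e+00  1.200e-02] r [-0.6 -0.  -0.3 -0.2 -1.1  0.7] x [-0.0241 -0.0396 -0.0217] sd [0.008 0.01  0.036]
slsqp True relmax 0.212
plan b [ 0.111  0.183  0.115  0.01  -0.078 -0.103 -0.004 -0.004] y [0.001 0.004 0.01  0.018 0.024 0.027 0.028 0.028] end [-0.005  0.011 -0.022] phi -0.029 -0.008
{"fingers": 1, "translation": [0.0007, -0.0069, -0.0004], "angular": [6.6, 0.0, 0.1]}
{"fingers": 1, "translation": [0.004, -0.0082, -0.0011], "angular": [10.7, 0.0, 0.1]}
{"fingers": 1, "translation": [0.01, 0.0024, -0.0004], "angular": [6.8, 0.0, 0.1]}
{"fingers": 1, "translation": [0.0171, 0.0168, 0.0001], "angular": [0.8, 0.0, 0.0]}
{"fingers": 1, "translation": [0.0232, 0.0288, -0.0001], "angular": [-4.2, 0.0, 0.0]}
{"fingers": 1, "translation": [0.0265, 0.0339, -0.0002], "angular": [-5.7, 0.0, 0.0]}
{"fingers": 1, "translation": [0.0271, 0.028, 0.0001], "angular": [0.0, 0.0, 0.0]}
{"fingers": 1, "translation": [0.0271, 0.028, 0.0001], "angular": [0.0, 0.0, 0.0]}
end piv [0.563 0.078 0.138]
```

Emit:
{"fn": "apply_moves", "kwargs": {"rows": [{"fingers": 1, "translation": [0.0007, -0.0069, -0.0004], "angular": [6.6, 0.0, 0.1]}, {"fingers": 1, "translation": [0.004, -0.0082, -0.0011], "angular": [10.7, 0.0, 0.1]}, {"fingers": 1, "translation": [0.01, 0.0024, -0.0004], "angular": [6.8, 0.0, 0.1]}, {"fingers": 1, "translation": [0.0171, 0.0168, 0.0001], "angular": [0.8, 0.0, 0.0]}, {"fingers": 1, "translation": [0.0232, 0.0288, -0.0001], "angular": [-4.2, 0.0, 0.0]}, {"fingers": 1, "translation": [0.0265, 0.0339, -0.0002], "angular": [-5.7, 0.0, 0.0]}, {"fingers": 1, "translation": [0.0271, 0.028, 0.0001], "angular": [0.0, 0.0, 0.0]}, {"fingers": 1, "translation": [0.0271, 0.028, 0.0001], "angular": [0.0, 0.0, 0.0]}]}}

```text
time: 19.0
position: [0.4134, 0.0784, 0.0718]
ee_rot: [0.002, 1.0, 0.0, -0.0]
wrist_force: [-0.6, 0.6, -8.2]
finger_gap: 0.261
grip_force: 121.1
```

```bash
python3 -c "
from step import *
step([.563,.12,.138],-.003,freey=False)"
```

```text
t 19.0 piv [0.5634 0.0779 0.1377] cmd [0.563 0.078 0.138] F [-0.6  0.6 -8.2]
scene [-0.     0.99   0.083] top [ 0.014 -0.123  0.19 ] scene [0.001 0.912 0.081] 
th [ 0.002  0.013 -0.02   0.01  -0.005 -0.06   1.023  1.037  0.012] r [ 0.2 -1.   1.1 -0.5  0.   0.3] x [ 0.0095  0.0453 -0.0204] sd [0.008 0.009 0.036]
slsqp True relmax 0.05
plan b [ 0.033  0.034  0.012 -0.021 -0.05  -0.055 -0.001 -0.001] y [0.001 0.006 0.015 0.027 0.036 0.041 0.042 0.042] end [-0.003  0.006 -0.02 ] phi -0.005 0.013
{"fingers": 1, "translation": [0.0, -0.0015, 0.0], "angular": [2.1, 0.0, 0.0]}
{"fingers": 1, "translation": [0.0, 0.0035, 0.0], "angular": [2.2, 0.0, 0.0]}
{"fingers": 1, "translation": [0.0, 0.0143, 0.0001], "angular": [0.9, 0.0, 0.0]}
{"fingers": 1, "translation": [0.0, 0.0276, 0.0001], "angular": [-1.0, 0.0, 0.0]}
{"fingers": 1, "translation": [0.0001, 0.039, 0.0001], "angular": [-2.7, 0.0, 0.0]}
{"fingers": 1, "translation": [0.0001, 0.0444, 0.0001], "angular": [-3.0, 0.0, 0.0]}
{"fingers": 1, "translation": [0.0001, 0.0418, 0.0002], "angular": [0.2, 0.0, 0.0]}
{"fingers": 1, "translation": [0.0001, 0.0418, 0.0002], "angular": [0.2, 0.0, 0.0]}
end piv [0.563 0.12  0.138]
```

Emit:
{"fn": "apply_moves", "kwargs": {"rows": [{"fingers": 1, "translation": [0.0, -0.0015, 0.0], "angular": [2.1, 0.0, 0.0]}, {"fingers": 1, "translation": [0.0, 0.0035, 0.0], "angular": [2.2, 0.0, 0.0]}, {"fingers": 1, "translation": [0.0, 0.0143, 0.0001], "angular": [0.9, 0.0, 0.0]}, {"fingers": 1, "translation": [0.0, 0.0276, 0.0001], "angular": [-1.0, 0.0, 0.0]}, {"fingers": 1, "translation": [0.0001, 0.039, 0.0001], "angular": [-2.7, 0.0, 0.0]}, {"fingers": 1, "translation": [0.0001, 0.0444, 0.0001], "angular": [-3.0, 0.0, 0.0]}, {"fingers": 1, "translation": [0.0001, 0.0418, 0.0002], "angular": [0.2, 0.0, 0.0]}, {"fingers": 1, "translation": [0.0001, 0.0418, 0.0002], "angular": [0.2, 0.0, 0.0]}]}}

```text
time: 19.82
position: [0.4131, 0.1211, 0.0715]
ee_rot: [0.001, 1.0, -0.001, -0.001]
wrist_force: [-1.4, 0.1, -7.5]
finger_gap: 0.256
grip_force: 121.2
```

```bash
python3 -c "
from step import *
step([.563,.16,.138],-.003,freey=False)"
```

```text
t 19.8167 piv [0.5632 0.1209 0.1373] cmd [0.563 0.12  0.138] F [-1.4  0.1 -7.5]
scene [-0.008  0.83   0.085] top [ 0.016 -0.474  0.239] scene [-0.007  0.75   0.086] 
th [ 0.005  0.005 -0.026  0.011 -0.006 -0.067  1.024  1.036  0.012] r [-0.5  0.3  0.3  0.  -0.6  0.2] x [-0.0002  0.0093 -0.0257] sd [0.008 0.01  0.036]
slsqp True relmax 0.087
plan b [ 0.088  0.083  0.038 -0.018 -0.064 -0.072 -0.001 -0.001] y [0.001 0.006 0.015 0.025 0.034 0.039 0.04  0.04 ] end [-0.003  0.007 -0.026] phi -0.007 0.001
{"fingers": 1, "translation": [0.0, -0.0049, -0.0003], "angular": [5.0, 0.0, 0.1]}
{"fingers": 1, "translation": [0.0, 0.0002, -0.0003], "angular": [4.8, 0.0, 0.0]}
{"fingers": 1, "translation": [0.0, 0.0121, -0.0001], "angular": [2.2, 0.0, 0.0]}
{"fingers": 1, "translation": [0.0, 0.0264, 0.0], "angular": [-1.0, 0.0, 0.0]}
{"fingers": 1, "translation": [0.0001, 0.0383, -0.0002], "angular": [-3.7, 0.0, 0.0]}
{"fingers": 1, "translation": [0.0001, 0.0438, -0.0002], "angular": [-4.1, 0.0, 0.0]}
{"fingers": 1, "translation": [0.0001, 0.04, 0.0], "angular": [-0.1, 0.0, 0.0]}
{"fingers": 1, "translation": [0.0001, 0.04, 0.0], "angular": [-0.1, 0.0, 0.0]}
end piv [0.563 0.16  0.138]
```

Emit:
{"fn": "apply_moves", "kwargs": {"rows": [{"fingers": 1, "translation": [0.0, -0.0049, -0.0003], "angular": [5.0, 0.0, 0.1]}, {"fingers": 1, "translation": [0.0, 0.0002, -0.0003], "angular": [4.8, 0.0, 0.0]}, {"fingers": 1, "translation": [0.0, 0.0121, -0.0001], "angular": [2.2, 0.0, 0.0]}, {"fingers": 1, "translation": [0.0, 0.0264, 0.0], "angular": [-1.0, 0.0, 0.0]}, {"fingers": 1, "translation": [0.0001, 0.0383, -0.0002], "angular": [-3.7, 0.0, 0.0]}, {"fingers": 1, "translation": [0.0001, 0.0438, -0.0002], "angular": [-4.1, 0.0, 0.0]}, {"fingers": 1, "translation": [0.0001, 0.04, 0.0], "angular": [-0.1, 0.0, 0.0]}, {"fingers": 1, "translation": [0.0001, 0.04, 0.0], "angular": [-0.1, 0.0, 0.0]}]}}

```text
time: 20.63
position: [0.4131, 0.1608, 0.0715]
ee_rot: [0.001, 1.0, -0.0, -0.0]
wrist_force: [-0.3, 0.6, -7.9]
finger_gap: 0.262
grip_force: 121.1
```

```bash
python3 -c "
from step import *
step([.566,.185,.138],-.003,freey=False)"
```

```text
t 20.6333 piv [0.5632 0.1605 0.1374] cmd [0.563 0.16  0.138] F [-0.3  0.6 -7.9]
scene [-0.007  0.936  0.238] top [ 0.029 -0.7    0.261] scene [0.01  0.987 0.243] 
th [ 0.004 -0.016 -0.023  0.013 -0.008 -0.004  1.023  1.035  0.012] r [ 0.  -0.2  0.4  1.9 -0.6 -1.3] x [ 0.0148  0.0478 -0.0229] sd [0.008 0.01  0.036]
slsqp True relmax 0.042
plan b [-0.024 -0.018 -0.011 -0.01  -0.013 -0.014  0.002  0.002] y [0.001 0.004 0.009 0.016 0.021 0.024 0.025 0.025] end [-0.001  0.002 -0.023] phi -0.002 0.018
{"fingers": 1, "translation": [-0.0001, 0.0021, 0.0], "angular": [-1.2, 0.0, 0.0]}
{"fingers": 1, "translation": [-0.0005, 0.0047, 0.0], "angular": [-0.9, 0.0, 0.0]}
{"fingers": 1, "translation": [-0.0011, 0.0098, 0.0], "angular": [-0.5, 0.0, 0.0]}
{"fingers": 1, "translation": [-0.0019, 0.0164, 0.0], "angular": [-0.4, 0.0, 0.0]}
{"fingers": 1, "translation": [-0.0025, 0.0222, 0.0], "angular": [-0.7, 0.0, 0.0]}
{"fingers": 1, "translation": [-0.0029, 0.0252, 0.0], "angular": [-0.7, 0.0, 0.0]}
{"fingers": 1, "translation": [-0.003, 0.0248, 0.0], "angular": [0.2, 0.0, 0.0]}
{"fingers": 1, "translation": [-0.003, 0.0248, 0.0], "angular": [0.2, 0.0, 0.0]}
end piv [0.566 0.185 0.138]
```

Emit:
{"fn": "apply_moves", "kwargs": {"rows": [{"fingers": 1, "translation": [-0.0001, 0.0021, 0.0], "angular": [-1.2, 0.0, 0.0]}, {"fingers": 1, "translation": [-0.0005, 0.0047, 0.0], "angular": [-0.9, 0.0, 0.0]}, {"fingers": 1, "translation": [-0.0011, 0.0098, 0.0], "angular": [-0.5, 0.0, 0.0]}, {"fingers": 1, "translation": [-0.0019, 0.0164, 0.0], "angular": [-0.4, 0.0, 0.0]}, {"fingers": 1, "translation": [-0.0025, 0.0222, 0.0], "angular": [-0.7, 0.0, 0.0]}, {"fingers": 1, "translation": [-0.0029, 0.0252, 0.0], "angular": [-0.7, 0.0, 0.0]}, {"fingers": 1, "translation": [-0.003, 0.0248, 0.0], "angular": [0.2, 0.0, 0.0]}, {"fingers": 1, "translation": [-0.003, 0.0248, 0.0], "angular": [0.2, 0.0, 0.0]}]}}

```text
time: 21.45
position: [0.4159, 0.1855, 0.0714]
ee_rot: [0.001, 1.0, -0.002, -0.001]
wrist_force: [0.3, -0.2, -7.0]
finger_gap: 0.261
grip_force: 121.2
```

```bash
python3 -c "
from step import *
step([.676,.185,.138],-.003,freey=False,cams=('top','scene','top'),prof=[.12,.35,.6,.8,.92,1,1,1])
t=cv2.imread('pics/top_21.45.png');import glob
import os
f=max(glob.glob('pics/top_*.png'),key=os.path.getmtime);g=max(glob.glob('pics/scene_*.png'),key=os.path.getmtime)
t=cv2.imread(f);s=cv2.imread(g)
r=lambda i:cv2.resize(i,None,fx=4,fy=4,interpolation=cv2.INTER_CUBIC)
cv2.imwrite('pics/c2.png',np.hstack([r(t[100:220,225:315]),r(s[170:290,300:400])]))"
```

```text
t 21.45 piv [0.566  0.1854 0.1371] cmd [0.566 0.185 0.138] F [ 0.3 -0.2 -7. ]
top [-0.033 -0.668  0.223] scene [-0.045  0.802  0.247] top [-0.048 -0.357  0.218] 
th [-0.019 -0.008 -0.031  0.011 -0.006  0.009  1.038  1.026  0.012] r [ 1.1 -1.3 -2.5  0.7 -0.5  1.4] x [-0.0507 -0.1081 -0.0308] sd [0.008 0.013 0.036]
slsqp True relmax 0.24
plan b [ 0.117  0.177  0.18   0.121  0.006 -0.094 -0.007 -0.007] y [0. 0. 0. 0. 0. 0. 0. 0.] end [-0.01   0.022 -0.031] phi -0.063 -0.016
{"fingers": 1, "translation": [-0.0132, -0.0076, -0.0004], "angular": [6.6, 0.0, 0.1]}
{"fingers": 1, "translation": [-0.0385, -0.0114, -0.001], "angular": [10.0, 0.0, 0.1]}
{"fingers": 1, "translation": [-0.066, -0.0115, -0.0011], "angular": [10.2, 0.0, 0.1]}
{"fingers": 1, "translation": [-0.088, -0.0076, -0.0005], "angular": [6.8, 0.0, 0.1]}
{"fingers": 1, "translation": [-0.1012, 0.0, 0.0], "angular": [0.2, 0.0, 0.0]}
{"fingers": 1, "translation": [-0.11, 0.0065, -0.0003], "angular": [-5.5, 0.0, 0.0]}
{"fingers": 1, "translation": [-0.11, 0.0008, 0.0], "angular": [-0.5, 0.0, 0.0]}
{"fingers": 1, "translation": [-0.11, 0.0008, 0.0], "angular": [-0.5, 0.0, 0.0]}
end piv [0.676 0.185 0.138]
```

View pics/c2.png

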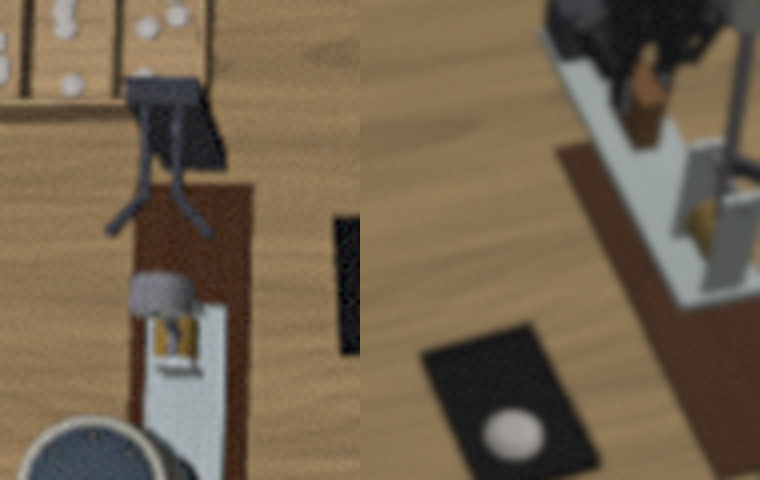

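```bash
python3 -c "
from step import *
plan_from(batch.SEG,[.592,.180,.138],-.003,freey=False,prof=[.2,.5,.8,1,1,1,1,1])"
```

```text
th [-0.019 -0.008 -0.031  0.011 -0.006  0.009  1.038  1.026  0.012] r [ 1.1 -1.3 -2.5  0.7 -0.5  1.4] x [-0.0507 -0.1081 -0.0308] sd [0.008 0.013 0.036]
slsqp True relmax 0.24
plan b [ 0.117  0.18   0.185  0.096 -0.019 -0.092 -0.005 -0.005] y [-0.001 -0.002 -0.004 -0.005 -0.005 -0.005 -0.005 -0.005] end [-0.008  0.017 -0.031] phi -0.06 -0.012
{"fingers": 1, "translation": [-0.0052, -0.0086, -0.0004], "angular": [6.6, 0.0, 0.1]}
{"fingers": 1, "translation": [-0.013, -0.0142, -0.001], "angular": [10.2, 0.0, 0.1]}
{"fingers": 1, "translation": [-0.0208, -0.016, -0.0011], "angular": [10.5, 0.0, 0.1]}
{"fingers": 1, "translation": [-0.026, -0.0111, -0.0003], "angular": [5.4, 0.0, 0.1]}
{"fingers": 1, "translation": [-0.026, -0.0035, 0.0], "angular": [-1.2, 0.0, 0.0]}
{"fingers": 1, "translation": [-0.026, 0.0012, -0.0003], "angular": [-5.4, 0.0, 0.0]}
{"fingers": 1, "translation": [-0.026, -0.0045, 0.0], "angular": [-0.4, 0.0, 0.0]}
{"fingers": 1, "translation": [-0.026, -0.0045, 0.0], "angular": [-0.4, 0.0, 0.0]}
end piv [0.592 0.18  0.138]
```

Emit:
{"fn": "apply_moves", "kwargs": {"rows": [{"fingers": 1, "translation": [-0.0052, -0.0086, -0.0004], "angular": [6.6, 0.0, 0.1]}, {"fingers": 1, "translation": [-0.013, -0.0142, -0.001], "angular": [10.2, 0.0, 0.1]}, {"fingers": 1, "translation": [-0.0208, -0.016, -0.0011], "angular": [10.5, 0.0, 0.1]}, {"fingers": 1, "translation": [-0.026, -0.0111, -0.0003], "angular": [5.4, 0.0, 0.1]}, {"fingers": 1, "translation": [-0.026, -0.0035, 0.0], "angular": [-1.2, 0.0, 0.0]}, {"fingers": 1, "translation": [-0.026, 0.0012, -0.0003], "angular": [-5.4, 0.0, 0.0]}, {"fingers": 1, "translation": [-0.026, -0.0045, 0.0], "angular": [-0.4, 0.0, 0.0]}, {"fingers": 1, "translation": [-0.026, -0.0045, 0.0], "angular": [-0.4, 0.0, 0.0]}]}}

```text
time: 22.27
position: [0.4426, 0.1797, 0.0718]
ee_rot: [0.002, 1.0, 0.002, -0.0]
wrist_force: [0.4, 0.8, -6.9]
finger_gap: 0.257
grip_force: 121.1
```

```bash
python3 -c "
from step import *
step([.676,.1835,.138],-.003,freey=False,cams=('top','scene','top'),prof=[.1,.3,.55,.75,.9,1,1,1])"
```

```text
t 22.2667 piv [0.5926 0.1788 0.1377] cmd [0.592 0.18  0.138] F [ 0.4  0.8 -6.9]
top [-0.098 -0.117  0.246] scene [-0.109  0.533  0.304] top [-0.114 -0.221  0.246] 
th [ 1.000e-03  6.200e-02 -4.500e-02  9.000e-03 -4.000e-03  6.250e-01
  9.910e-01  1.019e+00  1.200e-02] r [-0.1 -2.1  0.2  1.1 -0.3  0.7] x [-0.1297 -0.2707 -0.0448] sd [0.008 0.017 0.04 ]
slsqp False relmax 0.488
plan b [0. 0. 0. 0. 0. 0. 0. 0.] y [0.    0.001 0.002 0.003 0.003 0.004 0.004 0.004] end [-0.865 -1.972 -0.045] phi -0.591 -0.131
{"fingers": 1, "translation": [-0.0084, 0.0, 0.0], "angular": [0.3, 0.0, 0.0]}
{"fingers": 1, "translation": [-0.0252, 0.0008, 0.0], "angular": [0.3, 0.0, 0.0]}
{"fingers": 1, "translation": [-0.0462, 0.0017, 0.0], "angular": [0.3, 0.0, 0.0]}
{"fingers": 1, "translation": [-0.063, 0.0024, 0.0], "angular": [0.3, 0.0, 0.0]}
{"fingers": 1, "translation": [-0.0756, 0.003, 0.0], "angular": [0.3, 0.0, 0.0]}
{"fingers": 1, "translation": [-0.084, 0.0034, 0.0], "angular": [0.3, 0.0, 0.0]}
{"fingers": 1, "translation": [-0.084, 0.0034, 0.0], "angular": [0.3, 0.0, 0.0]}
{"fingers": 1, "translation": [-0.084, 0.0034, 0.0], "angular": [0.3, 0.0, 0.0]}
end piv [0.676  0.1835 0.138 ]
```

```bash
sed -i 's/,np.zeros(n),jac=lambda z:2/,Z0(n,N),jac=lambda z:2/' ctl.py
cat >> ctl.py <<'E'
Z0=lambda n,N:np.zeros(n)
E
python3 - <<'E'
from step import *
import io,contextlib
ctl.Z0=lambda n,N:np.r_[.1*np.ones(N),-.03*np.arange(1,N+1)][:n]
for ym,wy,rel in((.03,3,.26),(.033,2,.26),(.034,1,.25),(.034,.5,.27)):
    f=io.StringIO()
    with contextlib.redirect_stdout(f):plan_from(batch.SEG,[.58,.16,.138],-.003,ymax=ym,wy=wy,rel=rel)
    print(ym,wy,rel,f.getvalue()[:3000 if 'True' in f.getvalue() else 420])
    if 'slsqp True' in f.getvalue():break
E
```

```text
0.03 3 0.26 th [ 1.000e-03  6.200e-02 -4.500e-02  9.000e-03 -4.000e-03  6.250e-01
  9.910e-01  1.019e+00  1.200e-02] r [-0.1 -2.1  0.2  1.1 -0.3  0.7] x [-0.1297 -0.2707 -0.0448] sd [0.008 0.017 0.04 ]
slsqp True relmax 0.26
plan b [0.11  0.156 0.175 0.2   0.171 0.085 0.004 0.004] y [-0.03  -0.06  -0.09  -0.12  -0.146 -0.159 -0.162 -0.162] end [-0.004  0.01  -0.045] phi -0.13 -0.007
{"fingers": 1, "translation": [0.0003, -0.0376, -0.0006], "angular": [6.6, 0.0, 0.1]}
{"fingers": 1, "translation": [0.0018, -0.0706, -0.0012], "angular": [9.3, 0.0, 0.1]}
{"fingers": 1, "translation": [0.0045, -0.1018, -0.0015], "angular": [10.4, 0.0, 0.1]}
{"fingers": 1, "translation": [0.0077, -0.1334, -0.002], "angular": [11.8, 0.0, 0.1]}
{"fingers": 1, "translation": [0.0103, -0.1573, -0.0018], "angular": [10.1, 0.0, 0.1]}
{"fingers": 1, "translation": [0.0118, -0.1647, -0.0011], "angular": [5.2, 0.0, 0.0]}
{"fingers": 1, "translation": [0.0121, -0.1622, -0.0009], "angular": [0.5, 0.0, 0.0]}
{"fingers": 1, "translation": [0.0121, -0.1622, -0.0009], "angular": [0.5, 0.0, 0.0]}
end piv [0.5796 0.0184 0.138 ]
```

Run:
```python
from step import *
H=batch.SEG;g=[k for k,e in enumerate(H) if e[0]=='rows'][-3:]
H2=[e for k,e in enumerate(H) if not(k>g[0] and e[0]=='m' and e[1]=='scene')]
batch.SEG=H2
for k in(1,2,3,4):
    batch.NW=k;th,r,x,s,S=fit();print(k,th.round(3),r.round(1),x.round(4),np.sqrt(np.diag(S)).round(3))
ctl.Z0=lambda n,N:np.r_[.1*np.ones(N),-.03*np.arange(1,N+1)][:n]
json.dump(H2,open('hist.json','w'))
plan_from(H2,[.58,.16,.138],-.003,ymax=.03,wy=3,rel=.26)
```

```text
1 [-0.043 -0.137 -0.017  0.01  -0.005 -0.003  1.02   1.03   0.012] [-0.   0.   0.2 -0.1] [-0.1373 -0.2575 -0.0172] [0.015 0.074 0.165]
2 [ 1.800e-02 -1.000e-03 -6.200e-02  1.100e-02 -5.000e-03  2.000e-03
  1.019e+00  1.030e+00  1.200e-02] [ 0.  -0.2  0.   0.3 -0.2] [-0.1401 -0.2778 -0.0618] [0.014 0.035 0.07 ]
3 [-1.000e-03  3.600e-02 -7.100e-02  1.400e-02 -8.000e-03 -3.900e-02
  1.025e+00  1.029e+00  1.200e-02] [-0.3 -0.1  0.4 -0.6  0.   0.2  0.3 -0.3] [-0.1446 -0.2885 -0.0708] [0.012 0.03  0.051]
4 [ 0.007  0.049 -0.039  0.014 -0.009  0.083  1.02   1.026  0.012] [-0.6  0.9  0.2  0.1  0.1  0.4 -1.1 -0.4 -0.1  0.3 -0.2] [-0.1432 -0.277  -0.0394] [0.012 0.028 0.038]
th [ 0.007  0.049 -0.039  0.014 -0.009  0.083  1.02   1.026  0.012] r [ 0.4 -1.1 -0.4 -0.1  0.3 -0.2] x [-0.1432 -0.277  -0.0394] sd [0.012 0.028 0.038]
slsqp True relmax 0.26
plan b [0.11  0.143 0.161 0.184 0.197 0.107 0.003 0.003] y [-0.03  -0.06  -0.09  -0.12  -0.15  -0.169 -0.175 -0.175] end [-0.005  0.011 -0.039] phi -0.144 -0.007
{"fingers": 1, "translation": [0.0003, -0.0376, -0.0006], "angular": [6.6, 0.0, 0.1]}
{"fingers": 1, "translation": [0.0018, -0.0697, -0.001], "angular": [8.5, 0.0, 0.1]}
{"fingers": 1, "translation": [0.0045, -0.1009, -0.0014], "angular": [9.5, 0.0, 0.1]}
{"fingers": 1, "translation": [0.0077, -0.1324, -0.0018], "angular": [10.9, 0.0, 0.1]}
{"fingers": 1, "translation": [0.0104, -0.1632, -0.0021], "angular": [11.6, 0.0, 0.1]}
{"fingers": 1, "translation": [0.0118, -0.1761, -0.0013], "angular": [6.5, 0.0, 0.1]}
{"fingers": 1, "translation": [0.0121, -0.1757, -0.0009], "angular": [0.5, 0.0, 0.0]}
{"fingers": 1, "translation": [0.0121, -0.1757, -0.0009], "angular": [0.5, 0.0, 0.0]}
end piv [0.5795 0.0048 0.138 ]
```

Emit:
{"fn": "apply_moves", "kwargs": {"rows": [{"fingers": 1, "translation": [0.0003, -0.0376, -0.0006], "angular": [6.6, 0.0, 0.1]}, {"fingers": 1, "translation": [0.0018, -0.0697, -0.001], "angular": [8.5, 0.0, 0.1]}, {"fingers": 1, "translation": [0.0045, -0.1009, -0.0014], "angular": [9.5, 0.0, 0.1]}, {"fingers": 1, "translation": [0.0077, -0.1324, -0.0018], "angular": [10.9, 0.0, 0.1]}, {"fingers": 1, "translation": [0.0104, -0.1632, -0.0021], "angular": [11.6, 0.0, 0.1]}, {"fingers": 1, "translation": [0.0118, -0.1761, -0.0013], "angular": [6.5, 0.0, 0.1]}, {"fingers": 1, "translation": [0.0121, -0.1757, -0.0009], "angular": [0.5, 0.0, 0.0]}, {"fingers": 1, "translation": [0.0121, -0.1757, -0.0009], "angular": [0.5, 0.0, 0.0]}]}}

```text
time: 23.08
position: [0.4292, 0.0037, 0.0719]
ee_rot: [0.003, 1.0, 0.002, 0.0]
wrist_force: [0.9, -1.9, -6.1]
finger_gap: 0.263
grip_force: 121.5
```

```bash
python3 -c "
from step import *
step([.565,.05,.138],-.003,wy=3,ymax=.03)"
```

```text
t 23.0833 piv [0.5792 0.0025 0.138 ] cmd [0.5795 0.0048 0.138 ] F [ 0.9 -1.9 -6.1]
scene [-0.001  0.881  0.073] top [0.024 0.448 0.282] scene [0.005 0.914 0.074] 
th [-1.000e-03  3.200e-02 -6.300e-02  1.400e-02 -8.000e-03 -1.180e-01
  1.031e+00  1.034e+00  1.200e-02] r [ 0.1  0.5  0.1  0.1  0.1 -0.1] x [ 0.0152  0.0482 -0.0634] sd [0.009 0.025 0.047]
slsqp True relmax 0.018
plan b [ 0.008  0.007 -0.    -0.011 -0.019 -0.017  0.007  0.007] y [0.007 0.015 0.021 0.026 0.029 0.03  0.031 0.031] end [-0.001  0.002 -0.063] phi -0.002 0.015
{"fingers": 1, "translation": [0.0003, 0.0064, -0.0001], "angular": [0.3, 0.0, 0.0]}
{"fingers": 1, "translation": [0.0021, 0.0143, -0.0001], "angular": [0.2, 0.0, 0.0]}
{"fingers": 1, "translation": [0.0054, 0.0213, -0.0001], "angular": [-0.2, 0.0, 0.0]}
{"fingers": 1, "translation": [0.0092, 0.0266, -0.0001], "angular": [-0.8, 0.0, 0.0]}
{"fingers": 1, "translation": [0.0125, 0.0302, -0.0001], "angular": [-1.3, 0.0, 0.0]}
{"fingers": 1, "translation": [0.0143, 0.0317, -0.0001], "angular": [-1.2, 0.0, 0.0]}
{"fingers": 1, "translation": [0.0146, 0.0308, -0.0001], "angular": [0.2, 0.0, 0.0]}
{"fingers": 1, "translation": [0.0146, 0.0308, -0.0001], "angular": [0.2, 0.0, 0.0]}
end piv [0.565  0.0359 0.138 ]
```

Emit:
{"fn": "apply_moves", "kwargs": {"rows": [{"fingers": 1, "translation": [0.0003, 0.0064, -0.0001], "angular": [0.3, 0.0, 0.0]}, {"fingers": 1, "translation": [0.0021, 0.0143, -0.0001], "angular": [0.2, 0.0, 0.0]}, {"fingers": 1, "translation": [0.0054, 0.0213, -0.0001], "angular": [-0.2, 0.0, 0.0]}, {"fingers": 1, "translation": [0.0092, 0.0266, -0.0001], "angular": [-0.8, 0.0, 0.0]}, {"fingers": 1, "translation": [0.0125, 0.0302, -0.0001], "angular": [-1.3, 0.0, 0.0]}, {"fingers": 1, "translation": [0.0143, 0.0317, -0.0001], "angular": [-1.2, 0.0, 0.0]}, {"fingers": 1, "translation": [0.0146, 0.0308, -0.0001], "angular": [0.2, 0.0, 0.0]}, {"fingers": 1, "translation": [0.0146, 0.0308, -0.0001], "angular": [0.2, 0.0, 0.0]}]}}

```text
time: 23.9
position: [0.4145, 0.036, 0.0715]
ee_rot: [0.001, 1.0, -0.004, -0.001]
wrist_force: [0.1, 1.3, -7.7]
finger_gap: 0.263
grip_force: 121.4
```

```bash
sed -i "s/if m\[2\]<.4:/if m[2]<(.16 if n=='scene' else .3):/" step.py; python3 -c "
from step import *
step([.565,.086,.138],-.003,freey=False)"
```

```text
t 23.9 piv [0.5646 0.0362 0.1373] cmd [0.565  0.0359 0.138 ] F [ 0.1  1.3 -7.7]
scene [0.027 0.912 0.081] top [ 0.067 -0.408  0.2  ] scene [0.038 0.852 0.082] 
th [ 1.400e-02 -1.000e-02 -2.500e-02  1.500e-02 -1.000e-02 -1.000e-03
  1.022e+00  1.028e+00  1.200e-02] r [-0.1  0.4  0.   0.1 -0.8  0.2] x [ 0.0558  0.1396 -0.0245] sd [0.008 0.017 0.042]
slsqp True relmax 0.233
plan b [-0.108 -0.167 -0.112 -0.042  0.008  0.027  0.005  0.005] y [0.001 0.007 0.018 0.032 0.043 0.049 0.05  0.05 ] end [ 0.001 -0.002 -0.025] phi 0.002 0.067
{"fingers": 1, "translation": [0.0, 0.0087, -0.0005], "angular": [-6.6, 0.0, 0.0]}
{"fingers": 1, "translation": [0.0, 0.0187, -0.0011], "angular": [-10.0, 0.0, 0.0]}
{"fingers": 1, "translation": [0.0001, 0.0262, -0.0006], "angular": [-6.8, 0.0, 0.0]}
{"fingers": 1, "translation": [0.0001, 0.0348, -0.0003], "angular": [-2.8, 0.0, 0.0]}
{"fingers": 1, "translation": [0.0001, 0.0427, -0.0003], "angular": [0.1, 0.0, 0.0]}
{"fingers": 1, "translation": [0.0001, 0.0476, -0.0004], "angular": [1.1, 0.0, 0.0]}
{"fingers": 1, "translation": [0.0001, 0.0502, -0.0004], "angular": [-0.1, 0.0, 0.0]}
{"fingers": 1, "translation": [0.0001, 0.0502, -0.0004], "angular": [-0.1, 0.0, 0.0]}
end piv [0.565 0.086 0.138]
```

Leaning +y helps with motion in that direction; continue.

Emit:
{"fn": "apply_moves", "kwargs": {"rows": [{"fingers": 1, "translation": [0.0, 0.0087, -0.0005], "angular": [-6.6, 0.0, 0.0]}, {"fingers": 1, "translation": [0.0, 0.0187, -0.0011], "angular": [-10.0, 0.0, 0.0]}, {"fingers": 1, "translation": [0.0001, 0.0262, -0.0006], "angular": [-6.8, 0.0, 0.0]}, {"fingers": 1, "translation": [0.0001, 0.0348, -0.0003], "angular": [-2.8, 0.0, 0.0]}, {"fingers": 1, "translation": [0.0001, 0.0427, -0.0003], "angular": [0.1, 0.0, 0.0]}, {"fingers": 1, "translation": [0.0001, 0.0476, -0.0004], "angular": [1.1, 0.0, 0.0]}, {"fingers": 1, "translation": [0.0001, 0.0502, -0.0004], "angular": [-0.1, 0.0, 0.0]}, {"fingers": 1, "translation": [0.0001, 0.0502, -0.0004], "angular": [-0.1, 0.0, 0.0]}]}}

```text
time: 24.72
position: [0.4146, 0.0865, 0.0714]
ee_rot: [0.001, 1.0, -0.001, -0.001]
wrist_force: [-0.3, -0.4, -7.4]
finger_gap: 0.259
grip_force: 121.4
```

```bash
python3 -c "
from step import *
step([.575,.130,.138],-.003,freey=False)"
```

```text
t 24.7167 piv [0.5647 0.0865 0.1371] cmd [0.565 0.086 0.138] F [-0.3 -0.4 -7.4]
scene [-0.022  0.736  0.084] top [-0.008 -0.25   0.197] scene [-0.025  0.652  0.082] 
th [-0.047 -0.13  -0.029  0.014 -0.009 -0.069  1.032  1.022  0.012] r [ 0.1 -1.2  0.   0.1  0.7 -0.2] x [-0.0194 -0.0493 -0.0289] sd [0.008 0.012 0.036]
slsqp True relmax 0.24
plan b [ 0.12   0.213  0.134  0.019 -0.095 -0.12  -0.005 -0.005] y [0.001 0.006 0.016 0.028 0.038 0.043 0.044 0.044] end [-0.007  0.015 -0.029] phi -0.027 -0.011
{"fingers": 1, "translation": [-0.0002, -0.0065, -0.0004], "angular": [6.6, 0.0, 0.1]}
{"fingers": 1, "translation": [-0.0014, -0.0073, -0.0014], "angular": [11.9, 0.0, 0.1]}
{"fingers": 1, "translation": [-0.0036, 0.0077, -0.0006], "angular": [7.4, 0.0, 0.1]}
{"fingers": 1, "translation": [-0.0063, 0.0269, -0.0001], "angular": [0.8, 0.0, 0.0]}
{"fingers": 1, "translation": [-0.0085, 0.0442, -0.0005], "angular": [-5.7, 0.0, 0.0]}
{"fingers": 1, "translation": [-0.0097, 0.0512, -0.0007], "angular": [-7.2, 0.0, 0.0]}
{"fingers": 1, "translation": [-0.0099, 0.0447, -0.0002], "angular": [-0.6, 0.0, 0.0]}
{"fingers": 1, "translation": [-0.0099, 0.0447, -0.0002], "angular": [-0.6, 0.0, 0.0]}
end piv [0.575 0.13  0.138]
```

Emit:
{"fn": "apply_moves", "kwargs": {"rows": [{"fingers": 1, "translation": [-0.0002, -0.0065, -0.0004], "angular": [6.6, 0.0, 0.1]}, {"fingers": 1, "translation": [-0.0014, -0.0073, -0.0014], "angular": [11.9, 0.0, 0.1]}, {"fingers": 1, "translation": [-0.0036, 0.0077, -0.0006], "angular": [7.4, 0.0, 0.1]}, {"fingers": 1, "translation": [-0.0063, 0.0269, -0.0001], "angular": [0.8, 0.0, 0.0]}, {"fingers": 1, "translation": [-0.0085, 0.0442, -0.0005], "angular": [-5.7, 0.0, 0.0]}, {"fingers": 1, "translation": [-0.0097, 0.0512, -0.0007], "angular": [-7.2, 0.0, 0.0]}, {"fingers": 1, "translation": [-0.0099, 0.0447, -0.0002], "angular": [-0.6, 0.0, 0.0]}, {"fingers": 1, "translation": [-0.0099, 0.0447, -0.0002], "angular": [-0.6, 0.0, 0.0]}]}}

```text
time: 25.53
position: [0.4259, 0.1301, 0.0718]
ee_rot: [0.002, 1.0, 0.0, 0.0]
wrist_force: [-0.1, 0.6, -7.8]
finger_gap: 0.261
grip_force: 121.5
```

```bash
sed -i 's/bT=None,freey=True,\*\*kw):/bT=None,freey=True,xprof=None,**kw):/; s/    p,R=getc()\n    for k in range(8):/&/' cycle.py; sed -i 's/^    b,y,xe,tr=plan2(X\[:3\],s,d@cy,bT,freey,prof,\*\*kw);yl=y-s\[2\]/&;prof=prof if xprof is None else np.array(xprof)/' cycle.py
python3 -c "
from step import *
import shutil
step([.578,.134,.138],-.003,freey=False);shutil.copy('kf.json','kf_alt.json')
print('---- small lateral');plan_from(batch.SEG,[.58,.150,.138],-.003,freey=False);shutil.copy('kf.json','kf_alt2.json')
print('---- ENTER');plan_from(batch.SEG,[.675,.185,.138],-.003,freey=False,xprof=[.02,.1,.25,.48,.72,.9,1,1])"
```

```text
t 25.5333 piv [0.5759 0.1294 0.1378] cmd [0.575 0.13  0.138] F [-0.1  0.6 -7.8]
scene [-0.019  1.048  0.105] top [ 0.019 -0.433  0.252] scene [-0.01   0.891  0.107] 
th [-0.11  -0.173 -0.032  0.014 -0.01  -0.09   1.031  1.029  0.012] r [ 0.1  0.9 -0.2  0.9 -0.8 -0.4] x [ 0.0005  0.0323 -0.0318] sd [0.008 0.013 0.036]
slsqp True relmax 0.018
plan b [-0.015 -0.012 -0.007 -0.001  0.002  0.004  0.004  0.004] y [0.    0.001 0.001 0.003 0.003 0.004 0.004 0.004] end [ 0.    -0.    -0.032] phi 0.0 0.004
{"fingers": 1, "translation": [-0.0001, 0.0007, 0.0], "angular": [-0.6, 0.0, 0.0]}
{"fingers": 1, "translation": [-0.0004, 0.001, 0.0], "angular": [-0.4, 0.0, 0.0]}
{"fingers": 1, "translation": [-0.0011, 0.0015, 0.0], "angular": [-0.1, 0.0, 0.0]}
{"fingers": 1, "translation": [-0.0019, 0.0023, 0.0], "angular": [0.2, 0.0, 0.0]}
{"fingers": 1, "translation": [-0.0026, 0.0029, 0.0], "angular": [0.4, 0.0, 0.0]}
{"fingers": 1, "translation": [-0.0029, 0.0033, 0.0], "angular": [0.5, 0.0, 0.0]}
{"fingers": 1, "translation": [-0.003, 0.0034, 0.0], "angular": [0.6, 0.0, 0.0]}
{"fingers": 1, "translat
[... 1489 characters left out ...]
3
{"fingers": 1, "translation": [-0.002, -0.0057, -0.0004], "angular": [6.1, 0.0, 0.1]}
{"fingers": 1, "translation": [-0.01, 0.0012, -0.0003], "angular": [5.9, 0.0, 0.1]}
{"fingers": 1, "translation": [-0.025, 0.0172, 0.0], "angular": [2.7, 0.0, 0.0]}
{"fingers": 1, "translation": [-0.0479, 0.0364, 0.0001], "angular": [-1.3, 0.0, 0.0]}
{"fingers": 1, "translation": [-0.0719, 0.0525, 0.0], "angular": [-4.6, 0.0, 0.0]}
{"fingers": 1, "translation": [-0.0899, 0.0598, 0.0], "angular": [-5.1, 0.0, 0.0]}
{"fingers": 1, "translation": [-0.0999, 0.055, 0.0002], "angular": [0.2, 0.0, 0.0]}
{"fingers": 1, "translation": [-0.0999, 0.055, 0.0002], "angular": [0.2, 0.0, 0.0]}
end piv [0.675 0.185 0.138]
```

Emit:
{"fn": "apply_moves", "kwargs": {"rows": [{"fingers": 1, "translation": [-0.002, -0.0057, -0.0004], "angular": [6.1, 0.0, 0.1]}, {"fingers": 1, "translation": [-0.01, 0.0012, -0.0003], "angular": [5.9, 0.0, 0.1]}, {"fingers": 1, "translation": [-0.025, 0.0172, 0.0], "angular": [2.7, 0.0, 0.0]}, {"fingers": 1, "translation": [-0.0479, 0.0364, 0.0001], "angular": [-1.3, 0.0, 0.0]}, {"fingers": 1, "translation": [-0.0719, 0.0525, 0.0], "angular": [-4.6, 0.0, 0.0]}, {"fingers": 1, "translation": [-0.0899, 0.0598, 0.0], "angular": [-5.1, 0.0, 0.0]}, {"fingers": 1, "translation": [-0.0999, 0.055, 0.0002], "angular": [0.2, 0.0, 0.0]}, {"fingers": 1, "translation": [-0.0999, 0.055, 0.0002], "angular": [0.2, 0.0, 0.0]}]}}

```text
time: 26.35
position: [0.5277, 0.1861, 0.0708]
ee_rot: [0.001, 1.0, 0.0, 0.0]
wrist_force: [0.9, 0.3, -8.6]
finger_gap: 0.262
grip_force: 121.4
```

```bash
python3 -c "
from step import *
st=load();apply(st['lt'],st['la'])
se=sense();o,C=carrier_from_tool(se['position'],Rot.from_quat(se['ee_rot']).as_matrix(),HT);print(se['time'],o+C@[.15,0,.1],C[:,2],se['wrist_force'],se['torque'])
t=viewer.capture('top');s=viewer.capture('scene');print(measure('top',t,o,C),measure('scene',s,o,C))
p,R=getc();print(p,row(p,R,*pose([.675,.185,.11],-.003,0)))
r=lambda i:cv2.resize(i,None,fx=4,fy=4,interpolation=cv2.INTER_CUBIC)
cv2.imwrite('pics/c3.png',np.hstack([r(t[100:220,225:315]),r(s[170:290,330:430])]))"
```

```text
26.35 [0.67767822 0.18580158 0.13684004] [-3.02602709e-05 -5.51082036e-04  9.99999848e-01] [ 0.92688181  0.25186493 -8.64080184] [ 0.28526771 -0.0238875  -0.02233873]
(np.float64(0.049638183593750274), np.float64(-0.5682220458984375), np.float64(0.21308773080718166)) (np.float64(-0.002585205078124784), np.float64(-0.098358154296875), np.float64(0.36848596123266353))
[0.52502928 0.18558668 0.07203825] ([0.0, -0.0002, 0.028], [0.11, -0.04, 0.04])
```

View pics/c3.png

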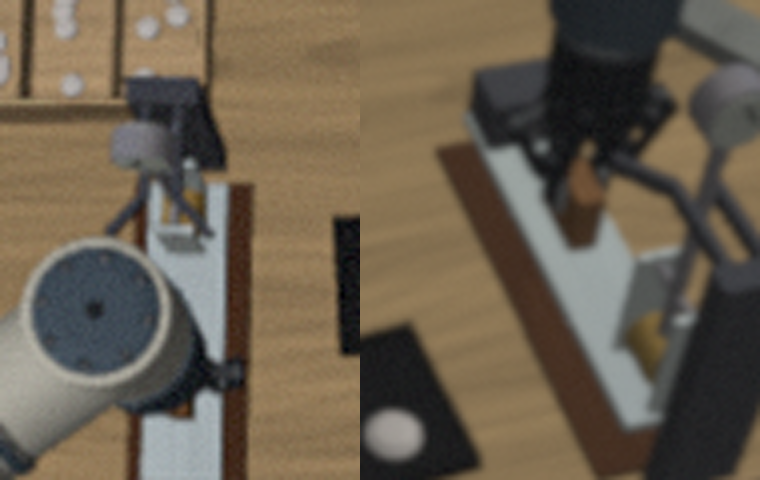

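Emit:
{"fn": "apply_moves", "kwargs": {"rows": [{"fingers": 1, "translation": [0, 0, 0.004], "angular": [0.1, 0, 0]}, {"fingers": 1, "translation": [0, 0, 0.009], "angular": [0.1, 0, 0]}, {"fingers": 1, "translation": [0, 0, 0.014], "angular": [0.1, 0, 0]}, {"fingers": 1, "translation": [0, 0, 0.019], "angular": [0.1, 0, 0]}, {"fingers": 1, "translation": [0, 0, 0.023], "angular": [0.1, 0, 0]}, {"fingers": 1, "translation": [0, 0, 0.026], "angular": [0.1, 0, 0]}, {"fingers": 1, "translation": [0, 0, 0.0275], "angular": [0.1, 0, 0]}, {"fingers": 1, "translation": [0, 0, 0.028], "angular": [0.1, 0, 0]}]}}

```text
time: 27.12
position: [0.5246, 0.1854, 0.043]
ee_rot: [0.001, 1.0, -0.0, -0.001]
wrist_force: [-0.7, -1.0, -7.7]
finger_gap: 0.261
grip_force: 121.5
```

Emit:
{"fn": "apply_moves", "kwargs": {"rows": [{"fingers": 1, "translation": [0, 0, 0.0003], "angular": [0, 0, 0]}, {"fingers": 1, "translation": [0, 0, 0.0006], "angular": [0, 0, 0]}, {"fingers": 1, "translation": [0, 0, 0.0009], "angular": [0, 0, 0]}, {"fingers": 1, "translation": [0, 0, 0.0012], "angular": [0, 0, 0]}, {"fingers": 1, "translation": [0, 0, 0.0015], "angular": [0, 0, 0]}, {"fingers": 1, "translation": [0, 0, 0.0018], "angular": [0, 0, 0]}, {"fingers": 1, "translation": [0, 0, 0.002], "angular": [0, 0, 0]}, {"fingers": 1, "translation": [0, 0, 0.002], "angular": [0, 0, 0]}]}}

```text
time: 27.78
position: [0.525, 0.1856, 0.042]
ee_rot: [0.001, 1.0, 0.0, -0.0]
wrist_force: [-2.9, -0.5, -2.2]
finger_gap: 0.262
grip_force: 122.4
```

Emit:
{"fn": "apply_moves", "kwargs": {"rows": [{"fingers": 1, "translation": [0, 0, 0.0002], "angular": [0, 0, 0]}, {"fingers": 1, "translation": [0, 0, 0.0004], "angular": [0, 0, 0]}, {"fingers": 1, "translation": [0, 0, 0.0005], "angular": [0, 0, 0]}, {"fingers": 1, "translation": [0, 0, 0.0005], "angular": [0, 0, 0]}, {"fingers": 1, "translation": [0, 0, 0.0005], "angular": [0, 0, 0]}, {"fingers": 1, "translation": [0, 0, 0.0005], "angular": [0, 0, 0]}, {"fingers": 1, "translation": [0, 0, 0.0005], "angular": [0, 0, 0]}, {"fingers": 1, "translation": [0, 0, 0.0005], "angular": [0, 0, 0]}], "force": 40}}

```text
time: 28.45
position: [0.525, 0.1855, 0.042]
ee_rot: [0.001, 1.0, 0.0, -0.0]
wrist_force: [-6.0, -1.1, 4.5]
finger_gap: 0.263
grip_force: 123.2
```

Emit:
{"fn": "apply_moves", "kwargs": {"rows": [{"fingers": -0.2, "translation": [0, 0, 0], "angular": [0, 0, 0]}, {"fingers": -0.4, "translation": [0, 0, 0], "angular": [0, 0, 0]}, {"fingers": -0.6, "translation": [0, 0, 0], "angular": [0, 0, 0]}, {"fingers": -0.8, "translation": [0, 0, 0], "angular": [0, 0, 0]}, {"fingers": -1, "translation": [0, 0, 0], "angular": [0, 0, 0]}, {"fingers": -1, "translation": [0, 0, 0], "angular": [0, 0, 0]}, {"fingers": -1, "translation": [0, 0, 0], "angular": [0, 0, 0]}, {"fingers": -1, "translation": [0, 0, 0], "angular": [0, 0, 0]}]}}

```text
time: 29.12
position: [0.5248, 0.1855, 0.0409]
ee_rot: [0.001, 1.0, 0.0, -0.001]
wrist_force: [0.3, 0.1, 0.5]
finger_gap: 1.0
grip_force: 0.0
```

```bash
python3 -c "
from step import *
se=sense();print(se['time'],se['position'],se['wrist_force'],se['finger_gap'],se['grip_force'])
o,C=carrier_from_tool(se['position'],Rot.from_quat(se['ee_rot']).as_matrix(),HT)
t=viewer.capture('top');s=viewer.capture('scene');print(measure('top',t,o,C),measure('scene',s,o,C))
r=lambda i:cv2.resize(i,None,fx=4,fy=4,interpolation=cv2.INTER_CUBIC)
cv2.imwrite('pics/c4.png',np.hstack([r(t[100:220,225:315]),r(s[170:290,330:430])]))"
```

```text
29.1167 [0.52483455 0.1854967  0.0408796 ] [0.25911301 0.09254355 0.49133183] 0.9995755519757458 0.0
(np.float64(0.04058642578125021), np.float64(-0.6788482666015625), np.float64(0.2597093318049035)) (np.float64(-0.008401526451110627), np.float64(0.19688427448272705), np.float64(0.15554711883197422))
```

View pics/c4.png

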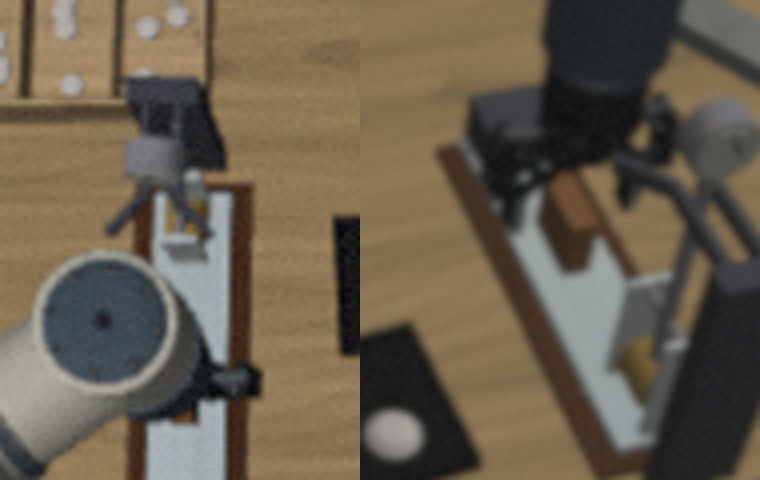

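Emit:
{"fn": "apply_moves", "kwargs": {"rows": [{"fingers": -1, "translation": [0, 0, -0.005], "angular": [0, 0, 0]}, {"fingers": -1, "translation": [0, 0, -0.02], "angular": [0, 0, 0]}, {"fingers": -1, "translation": [0, 0, -0.04], "angular": [0, 0, 0]}, {"fingers": -1, "translation": [0, 0, -0.06], "angular": [0, 0, 0]}, {"fingers": -1, "translation": [0, 0, -0.08], "angular": [0, 0, 0]}, {"fingers": -1, "translation": [0, 0, -0.095], "angular": [0, 0, 0]}, {"fingers": -1, "translation": [0, 0, -0.1], "angular": [0, 0, 0]}, {"fingers": -1, "translation": [0, 0, -0.1], "angular": [0, 0, 0]}]}}

```text
time: 29.88
position: [0.5257, 0.1859, 0.1425]
ee_rot: [0.001, 1.0, 0.001, 0.001]
wrist_force: [-0.8, -0.2, 0.9]
finger_gap: 1.002
grip_force: 0.0
```

```bash
python3 -c "
from rig import sense,close_job
s=sense();print(s['time'],s['position'],s['wrist_force'])
print(close_job())"
```

```text
29.8833 [0.52568422 0.18589116 0.14248877] [-0.78476773 -0.15756487  0.9065323 ]
the job is handed in; nothing more can be done
None
```

The carrier was held over the clamshell blank for about 5 s, then parked on the empty dock with the column between its prongs, released, and handed in at 29.9 s; the hand-in returned no verdict. On the first approach to that dock the column leaned to an estimated 0.14 rad (limit 0.25), and I recovered it before docking.

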